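# Put the calibration weight back in its case and shut the lid

### The job

One of the two wells in the open weight case on the bench is empty. From the three steel weights standing on the bench, take the one that matches the weight already in the case, stand it upright at the bottom of the empty well so that it does not stick up above the rim, then shut the lid completely.

Things in the scene. Friction and masses are not known exactly. Their poses are not given: they have to be found in the camera images.
- weight_center (a point): Centre of the weight to load, 33 mm above its underside, z up: a loose steel cylinder with a neck under a broad knob, 36 mm in diameter, 66 mm tall, about 0.5 kg, upright on the bench. The middle one of the three weights on the bench (small: 24 mm across, 40 tall; large: 48 across, 92 tall), same as the one in the case.
- well (a point): Centre of the empty well's floor, 6 mm above the bench. Axes as the case's: x from front wall to hinge, y along the hinge, z up. The well is 56 mm square, 12 mm deep, in a black insert; the full well lies 80 mm towards -y. Front and hinge walls are 70 mm away: fingers have most room when they close along x. A weight on this floor ends 6 mm below the rim; one on the insert's top sticks out above it.
- hinge (a point): Middle of the lid's hinge line, on the rear (+x) rim of the case, 78.5 mm above the bench, level with the shut lid's underside; axes as the case's. The case is a fixed aluminium box, outside 152 mm (x) by 182 mm (y), rim 78 mm above the bench, walls 6 mm; its centre is 76 mm from here towards -x. The well is at x -76, y +40, z -72.5 mm from here.
- lid (a joint): Angle of the lid in rad: 0 shut, growing as it opens; 1.5 to 1.65 at the start (about upright), 1.7 at most. A flat plate 152 (hinge to free edge) x 182 x 10 mm, 0.2 kg, no handle. Its hinge is stiff: it stays where it is left; 1 to 3 N at the free edge moves it. Push it over from behind with closed fingers, following its arc, then press it down from above.
- lid_edge (a point): Middle of the lid's free edge, on its outer face (on top when shut), 152 mm from the hinge line. x points from the free edge to the hinge, y along the hinge, z out of the outer face (up when shut, away from the robot when open).
There are look-alikes about, which are no part of the job. What is shaped like the part that bears well but brown or purple is not meant.

How it is judged:
By the outcome, as a careful person would: the job done as asked, in the order asked, and still so for the second after the job is handed in, with the robot touching nothing.
It also fails if it takes over 54 s, if anything falls off the work surface, if the arm or the gripper's body presses on something with over 40 N, if the wrist force passes 120 N, or if a joint passes its speed limit or range.

### The arm

A 6-joint arm with a two-finger parallel gripper is mounted at the origin on the work surface. World frame = base frame: x ahead of the robot, y to its left, z up, the work surface at z = 0. Lengths are in m, angles in rad, forces in N, time in s.
With the tool pointing down it reaches from about 0.35 to 0.725 m from the base axis. Payload 6 kg.
Tool frame: the origin (TCP) lies between the finger pads; the fingertips stand 8 mm ahead of it and the grasp point (between the pads) lies 11 mm behind it; z points along the fingers, y is the direction in which the jaws open and shut (so a half turn about z gives the same grasp; the last joint's range is limited). The gripper opens to 85 mm and grips with 20 to 120 N. Pads are 22 mm wide; open, the fingers measure 114 mm over their backs; the gripper's body (76 mm by 85 mm) begins 54 mm behind the grasp point. The pads swing forward as they close: fully open they stand 13 mm farther back than shut.
Start: joints at [1.547, 0.04, 0.085, 0, -1.615, -0.334], TCP at [0.21, 0.562, 0.207] pointing down, gripper open.
Joint ranges: [-2.56, 2.56], [-1.29, 2.01], [-1.08, 1.49], [-3.29, 1.98], [-2.81, -0.18], [-2.99, 2.99]. Speed limits (rad/s): [2.57, 2.57, 3.01, 3.14, 3.14, 3.14].

### API

Orientations are given as a unit quaternion [w, x, y, z].
In Python, from plant import env, imaging, ticket gives the robot as it stands.
- The arm moves only by the tool send_rows, never from a script. Its argument "deltas" is one flat list of numbers, 7 for each row, row after row: the turn, a rotation vector about the tool's x, y, z normalised to -1 to 1, where 1 is pi rad, then the shift along the tool's x, y, z normalised to -1 to 1, where 1 is 0.25 m, then the closure, from -1 (fully open) to 1 (shut). A call has 1 to 8 rows; each row shifts and turns the commanded pose from where the row before left it, along the tool's axes as they then stand; what a row does not reach is not made up. A row lasts 1/8 s, in which the tool goes at most 62.5 mm and 10.7 degrees, less where a joint would pass 70% of its speed; a pose out of reach is approached as far as the arm can. A call with a number of a shift or a turn outside -1 to 1 is refused whole. A call with a gripper value outside its range is refused whole. The fingers move at their own pace and stop on an object; "squeeze" is the grip in N (left out, the last holds). Time passes only in rows, so rows that do not move let the fingers close. It gives the time, the measured TCP pose, the force and the opening at its end, in the units of the state.
- env.sense(): the state, without advancing time (a new reading comes with each control period).
- imaging.read_camera(name): name is "side" or "top"; returns a dict with "image" (480x640x3 uint8, blue, green, red), "mtx" (3x3 intrinsics, pixels), "eye" and "rotation" of the camera in the world. Camera axes: x right, y down, z forward; pixel columns grow to the right and rows downward; lengths in m; the calibration is good to about 2 mm. A picture is of the moment at which its call begins. There is no depth.
- ticket.finish_job(): hands the job in, once; it reports no verdict.
The state is a dict: "time": time; "q": joint angles; "qvel": joint speeds; "joint_efforts": joint torques, N m; "eef_pos": TCP position; "orientation": TCP orientation; "contact_force": force on the tool from outside, world axes, zero at the start; "ft_torque": the same for the moment, N m; "grip_width": opening from 0.0 (shut) to 1.0 (fully open).
Only numpy, scipy, OpenCV 4.12 (cv2) and the standard library are available. Lean on these libraries where they do the work, as an engineer would, in place of code of your own. Each camera call takes 0.05 s, during which the arm holds its last target.

## Working session

There is one attempt and no reset: what is moved stays moved. The work goes in short steps, Python scripts to look and compute and a tool call to move; the robot and the scene stay as the last step left them, time stands still between calls to the robot, and variables do not carry over. Pictures are saved under pics/ and viewed, and the job is handed in when it is done.

Besides the shell and the picture viewer there is one more tool, called after "Emit:" as a command line: name --argument value ..., lists and objects as JSON in quotes. send_rows: Moves the arm, as the interface text tells. Its arguments: {"type":"object","properties":{"deltas":{"type":"array"},"squeeze":{"type":"number"}},"required":["deltas"]}

```bash
ls; mkdir -p pics; python3 - <<'E'
from plant import env, imaging, ticket
import cv2
s=env.sense(); print(s)
for n in ("side","top"):
    c=imaging.read_camera(n); cv2.imwrite(f"pics/{n}0.png",c["image"]); print(n,c["mtx"],c["eye"],c["rotation"])
E
```

```text
pics
{'time': 0.0, 'q': array([ 1.54672124e+00,  4.08247751e-02,  8.37930623e-02, -4.46320000e-04,
       -1.61546722e+00, -3.33670261e-01]), 'qvel': array([-1.22131485e-04, -3.67736831e-05, -7.64122662e-04, -1.79092208e-03,
        5.01581041e-05, -5.65208016e-04]), 'joint_efforts': array([ 5.17983335e-04, -3.68194520e+01,  3.47411120e+01,  6.93196803e+00,
       -5.37350585e-03, -8.42271746e-07]), 'eef_pos': array([0.20991711, 0.56169462, 0.20646517]), 'orientation': array([ 8.75496543e-04,  9.84046251e-01, -1.77910659e-01, -8.90261354e-05]), 'contact_force': array([0.05319451, 0.43642346, 0.29559087]), 'ft_torque': array([-0.00785132,  0.004626  , -0.00488817]), 'grip_width': 1.002627882981776}
side [[491.21324706   0.         322.59756183]
 [  0.         491.21324706 239.16643004]
 [  0.           0.           1.        ]] [ 0.16713472 -0.73064246  0.66254554] [-0.4390238   0.88315289 -0.14562879  0.07804698]
top [[448.65835862   0.         326.37879048]
 [  0.         448.65835862 243.74944262]
 [  0.           0.           1.        ]] [ 0.26820044 -0.04147972  0.82459388] [ 0.06706274 -0.69522423  0.71187866 -0.07344816]
```

View pics/side0.png

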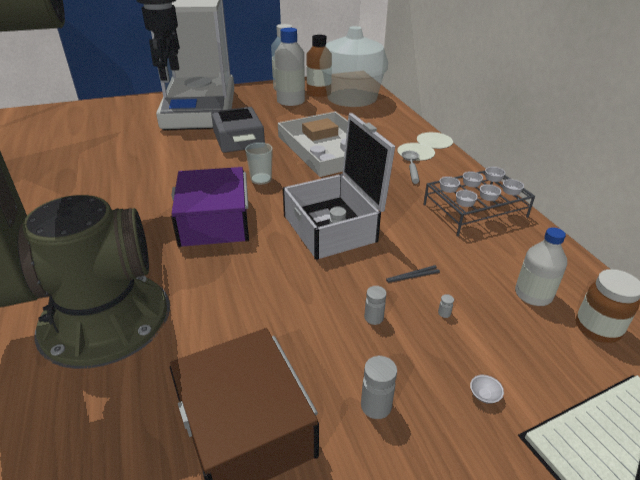

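View pics/top0.png

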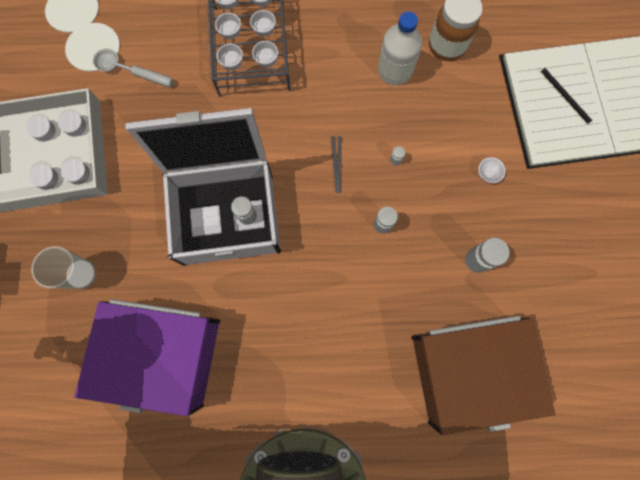

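The open silver case is at top px (222,200), and purple (148,358) and brown (485,375) are the shut look-alikes. There are three weights in the top image: small (398,155), middle (386,218) and large (490,254). I'll enlarge these next.

```bash
cat > h.py <<'E'
import numpy as np, cv2
from scipy.spatial.transform import Rotation as R
from plant import env, imaging, ticket
def cam(n,save=None):
    c=imaging.read_camera(n)
    if save: cv2.imwrite(f"pics/{save}.png",c["image"])
    return c
def rot(c): return R.from_quat(c["rotation"],scalar_first=True).as_matrix()
def ray(c,u,v):
    return rot(c)@(np.linalg.inv(c["mtx"])@[u,v,1.])
def onz(c,u,v,z):
    d=ray(c,u,v); e=np.array(c["eye"]); return e+d*(z-e[2])/d[2]
def proj(c,p):
    q=(np.atleast_2d(p)-c["eye"])@rot(c); k=q@c["mtx"].T; return k[:,:2]/k[:,2:]
def crop(img,x0,y0,w,h,f,name):
    cv2.imwrite(f"pics/{name}.png",cv2.resize(img[y0:y0+h,x0:x0+w],None,fx=f,fy=f,interpolation=cv2.INTER_CUBIC))
E
python3 - <<'E'
from h import *
class C(dict):pass
import pickle
ct=cam("top");cs=cam("side")
pickle.dump((ct,cs),open("c0.pkl","wb"))
crop(ct["image"],120,95,160,180,4*.82,"tcase")
crop(ct["image"],340,130,190,150,4,"tw")
crop(cs["image"],270,110,130,150,4,"scase")
crop(cs["image"],340,270,130,150,4,"sw")
E
```

```text
(no output)
```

View pics/tcase.png

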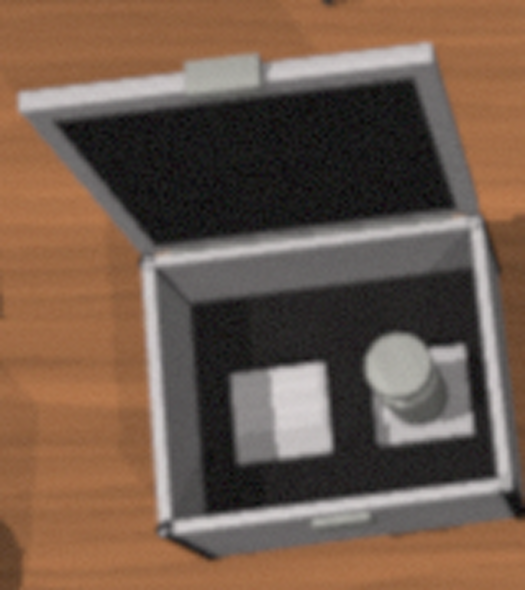

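View pics/tw.png

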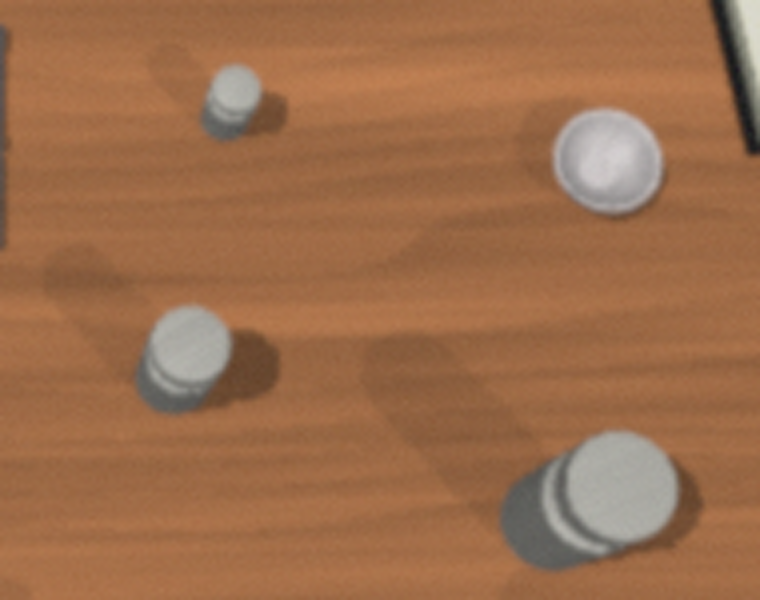

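View pics/scase.png

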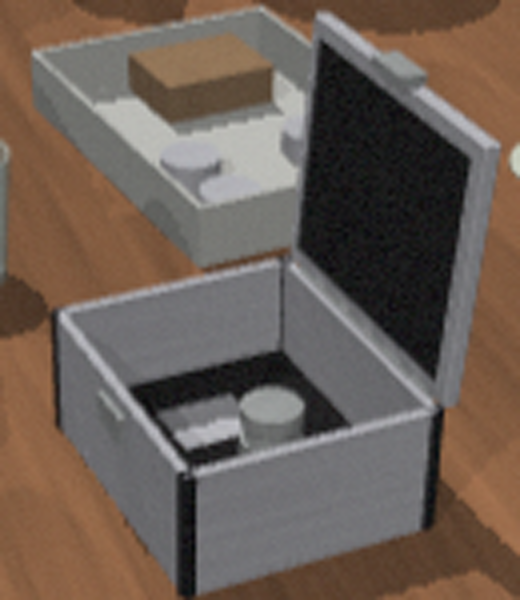

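View pics/sw.png

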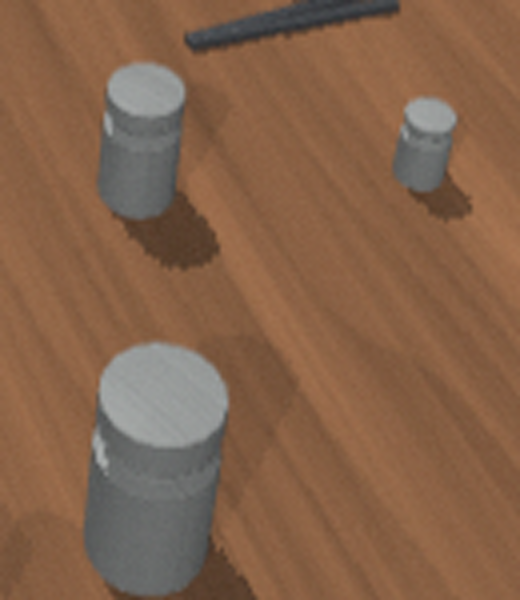

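```bash
cat > fit.py <<'E'
from h import *
import pickle
from scipy.optimize import least_squares
ct,cs=pickle.load(open("c0.pkl","rb"))
def px(o,f,p): return np.array(o)+ (np.array(p)+.5)/f-.5
T=lambda *p: px((120,95),3.28,p); S=lambda *p: px((270,110),4,p)
# weight
pt=px((340,130),4,(190,346)); ps=px((340,270),4,(146,91))
print("weight top, top cam",onz(ct,*pt,.066),"side",onz(cs,*ps,.066))
def resw(p): return np.r_[proj(ct,p)[0]-pt, proj(cs,p)[0]-ps]
r=least_squares(resw,[.3,-.1,.06]); print("tri",r.x,r.fun)
pb=px((340,270),4,(138,194)); print("base side ~",onz(cs,*pb,0))
# small, large sizes not needed. Case
obs=[(ct,T(145,258),(76,91,78)),(ct,T(484,218),(76,-91,78)),(ct,T(163,530),(-76,91,78)),(ct,T(515,487),(-76,-91,78)),
(cs,S(58,312),(-76,91,78)),(cs,S(187,475),(-76,-91,78)),(cs,S(437,408),(76,-91,78)),
(cs,S(187,596),(-76,-91,0)),(cs,S(433,528),(76,-91,0)),(cs,S(60,428),(-76,91,0))]
well=[(ct,T(231,372)),(ct,T(327,362)),(ct,T(333,455)),(ct,T(238,465))]
wl=[(28,28,18),(28,-28,18),(-28,-28,18),(-28,28,18)]
def W(x,p):
    c,s=np.cos(x[2]),np.sin(x[2]); p=np.array(p)/1000.
    return np.array([x[0]+c*p[0]-s*p[1],x[1]+s*p[0]+c*p[1],p[2]])
def res(x): return np.concatenate([proj(c,W(x,p))[0]-o for c,o,p in obs])
r=least_squares(res,[.35,.15,.1],loss="soft_l1"); print("case",r.x,np.round(r.fun.reshape(-1,2),1).tolist()); X=r.x
for (c,o),p in zip(well,wl):
    p=(p[0],p[1]+40,p[2]); print("well",np.round(proj(c,W(X,p))[0]-o,1))
print("well pos",W(X,(0,40,6)),"hinge",W(X,(76,0,78.5)))
# lid
def L(a,s,y,t): # s from hinge toward free, t outwards
    return (76-s*np.cos(a)+t*np.sin(a),y,78.5+s*np.sin(a)+t*np.cos(a))
lo=[(cs,S(498,150),(152,-91,10)),(cs,S(470,157),(152,-91,0)),(cs,S(317,14),(152,91,0)),
    (ct,T(20,108),(152,91,0)),(ct,T(433,67),(152,-91,0)),(ct,T(431,44),(152,-91,10)),(ct,T(18,94),(152,91,10))]
f=lambda a: np.concatenate([proj(c,W(X,L(a[0],*p)))[0]-o for c,o,p in lo])
r=least_squares(f,[1.55],loss="soft_l1"); print("lid",r.x,np.round(r.fun.reshape(-1,2),1).tolist())
E
python3 fit.py
```

```text
weight top, top cam [ 0.46794143 -0.15761757  0.066     ] side [ 0.46926931 -0.16224916  0.066     ]
tri [ 0.47010622 -0.15849156  0.06196702] [ 0.11361082 -0.61033373 -0.60225984  0.17883212]
base side ~ [ 0.47095519 -0.16163269  0.        ]
case [0.48790996 0.132775   0.10865128] [[-0.2, -1.5], [-0.0, -2.0], [-0.1, 0.5], [0.1, -0.3], [-1.4, -0.3], [-0.6, 1.4], [1.7, 0.8], [-0.6, 0.9], [-0.1, -0.1], [-0.6, -1.1]]
well [-1.2 -2.1]
well [-0.4 -2.8]
well [ 0.4 -2.2]
well [-1.1 -1.3]
well pos [0.48357245 0.17253913 0.006     ] hinge [0.56346181 0.14101626 0.0785    ]
lid [1.61304415] [[-0.0, -1.1], [2.6, -2.1], [-2.2, -0.2], [0.2, 1.9], [2.0, -0.9], [1.9, -0.1], [0.6, -0.1]]
```

```bash
cat >> fit.py <<'E'
def overlay(c,X,a,name,box,f):
    im=cv2.resize(c["image"][box[1]:box[1]+box[3],box[0]:box[0]+box[2]],None,fx=f,fy=f,interpolation=cv2.INTER_CUBIC)
    def poly(pts,col):
        q=np.array([proj(c,W(X,p))[0] for p in pts]); q=(q-box[:2]+.5)*f-.5
        cv2.polylines(im,[np.round(q).astype(int)],True,col,1)
    for z in (78,): 
        for d in (0,6): poly([(76-d,91-d,z),(76-d,-91+d,z),(-76+d,-91+d,z),(-76+d,91-d,z)],(0,255,0))
    poly([(76,91,0),(76,-91,0),(-76,-91,0),(-76,91,0)],(0,255,255))
    for y in (40,-40):
        for z,col in ((18,(255,0,0)),(6,(0,0,255))): poly([(28,28+y,z),(28,-28+y,z),(-28,-28+y,z),(-28,28+y,z)],col)
    for t in (0,10): poly([L(a,0,91,t),L(a,152,91,t),L(a,152,-91,t),L(a,0,-91,t)],(255,0,255))
    cv2.imwrite(f"pics/{name}.png",im)
if __name__=="__main__":
    import sys
    overlay(ct,X,r.x[0],"ot",(120,95,170,180),3.3); overlay(cs,X,r.x[0],"os",(270,110,130,150),4)
E
python3 fit.py>/dev/null
```

```text
(no output)
```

View pics/ot.png

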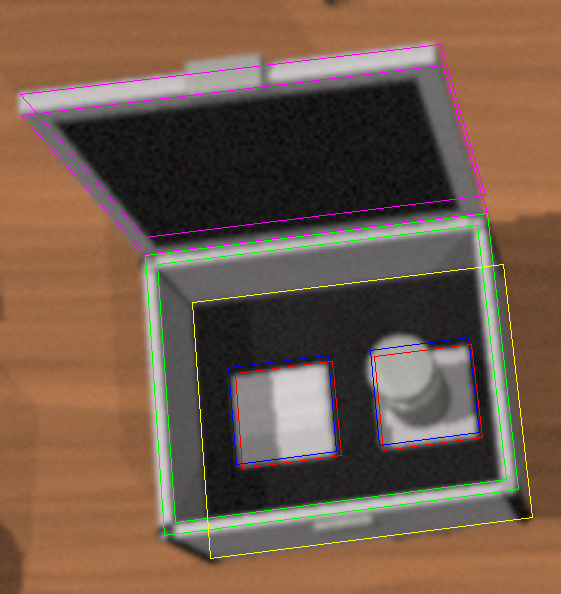

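View pics/os.png

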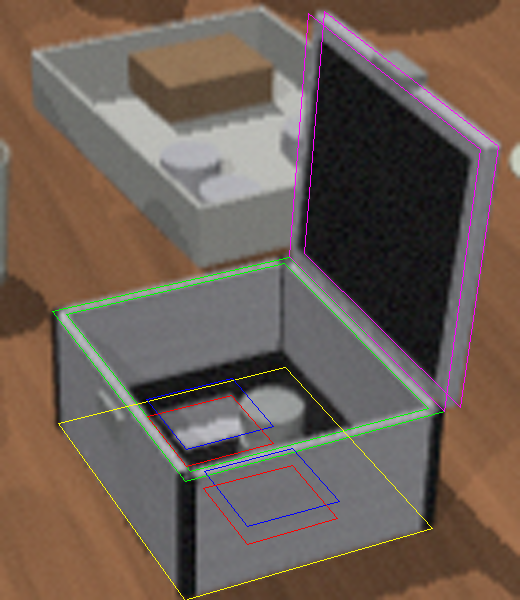

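Emit:
send_rows --deltas '[0,0,0.05,0,0,0,-1,0,0,0.05,0,0,0,-1,0,0,0.05,0,0,0,-1,0,0,0.05,0,0,0,-1,0,0,0.05,0,0,0,-1,0,0,0.05,0,0,0,-1,0,0,0.05,0,0,0,-1,0,0,0,0,0,0,-1]' --squeeze 60

```text
time: 1.2
eef_pos: [0.21, 0.5619, 0.2072]
orientation: [0.0, 0.747, -0.665, 0.0]
contact_force: [-0.2, 0.4, -0.6]
grip_width: 1.003
```

```bash
cat >> h.py <<'E'
YAW=0.1087
def want(yaw=YAW): # tool down, y axis at yaw+pi
    y=np.array([-np.cos(yaw),-np.sin(yaw),0]); z=np.array([0,0,-1.]); x=np.cross(y,z)
    return np.c_[x,y,z]
def go(p,Rw=None):
    s=env.sense(); Rt=R.from_quat(s["orientation"],scalar_first=True).as_matrix()
    d=Rt.T@(np.array(p)-s["eef_pos"]); 
    print("t %.2f"%s["time"],"pos",np.round(s["eef_pos"],4),"F",np.round(s["contact_force"],1),"grip",round(s["grip_width"],3),"q",np.round(s["q"],2))
    print(" shift units",np.round(d/.25,4),"rows>=",np.round(np.linalg.norm(d)/.0625,1), " turn units",np.round(R.from_matrix(Rt.T@(want() if Rw is None else Rw)).as_rotvec()/np.pi,4))
E
python3 -c "
from h import *
go([.469,-.1595,.15])"
```

```text
t 1.20 pos [0.21   0.5619 0.2072] F [-0.2  0.4 -0.6] grip 1.003 q [ 1.55  0.04  0.08 -0.   -1.62 -1.43]
 shift units [ 2.9852 -0.6984  0.2302] rows>= 12.3  turn units [ 0.0001 -0.0002  0.002 ]
```

Emit:
send_rows --deltas '[0,0,0.002,0.187,-0.044,0,-1,0,0,0,0.187,-0.044,0,-1,0,0,0,0.187,-0.044,0,-1,0,0,0,0.187,-0.044,0,-1,0,0,0,0.187,-0.044,0,-1,0,0,0,0.187,-0.044,0,-1,0,0,0,0.187,-0.044,0,-1,0,0,0,0.187,-0.044,0,-1]'

```text
time: 2.2
eef_pos: [0.338, 0.1982, 0.2077]
orientation: [-0.0, 0.745, -0.667, -0.0]
contact_force: [0.4, 0.9, 1.3]
grip_width: 1.001
```

Emit:
send_rows --deltas '[0,0,0,0.187,-0.044,0.02,-1,0,0,0,0.187,-0.044,0.03,-1,0,0,0,0.187,-0.044,0.03,-1,0,0,0,0.187,-0.044,0.03,-1,0,0,0,0.187,-0.044,0.03,-1,0,0,0,0.187,-0.044,0.03,-1,0,0,0,0.187,-0.044,0.03,-1,0,0,0,0.187,-0.044,0.03,-1]'

```text
time: 3.2
eef_pos: [0.4657, -0.1645, 0.1499]
orientation: [-0.0, 0.745, -0.667, 0.0]
contact_force: [0.5, -0.2, 0.7]
grip_width: 0.999
```

```bash
python3 - <<'E'
from h import *
ct=cam("top");cs=cam("side")
crop(ct["image"],300,130,190,150,4,"t2")
crop(cs["image"],260,170,190,150,4,"s2")
go([.469,-.1595,.024])
E
```

```text
t 3.30 pos [ 0.4649 -0.1661  0.148 ] F [-0.6  0.4 -0.3] grip 1.001 q [ 0.07 -0.24 -0.29  0.   -1.53  0.04]
 shift units [-0.0245 -0.0211  0.496 ] rows>= 2.0  turn units [ 0.0012 -0.     -0.0008]
```

View pics/s2.png

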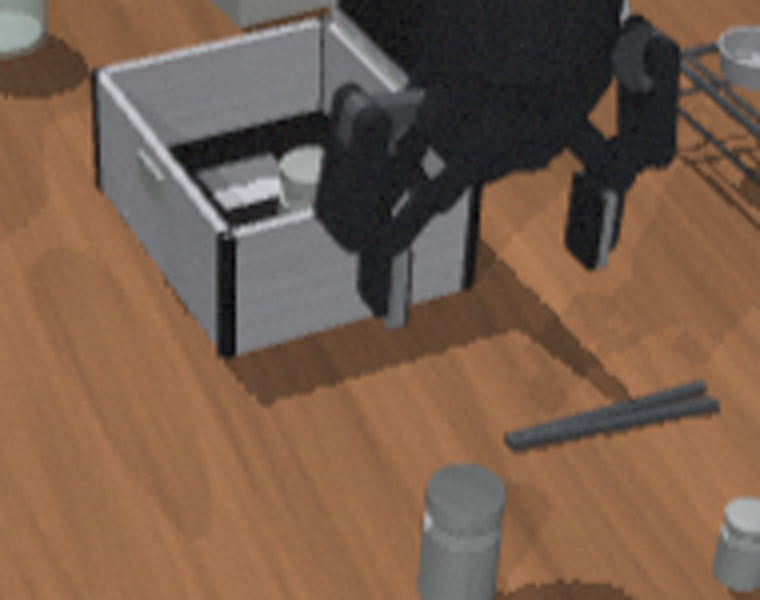

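View pics/t2.png

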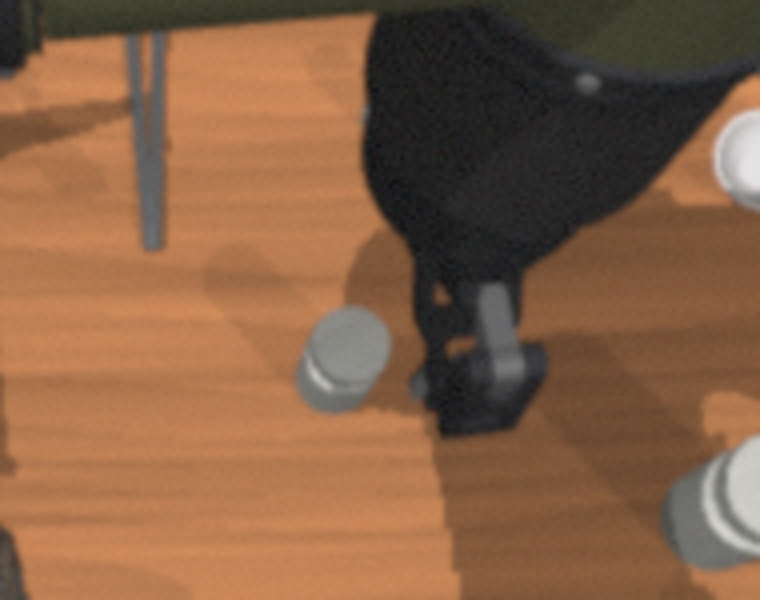

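Side view: the middle weight still stands at crop (460,540), with the open fingers above it. I'll check how the arm and camera frames agree using the fingertips (full px ≈ (359,251) and (410,237)).

```bash
python3 - <<'E'
from h import *
import pickle
ct,cs=pickle.load(open("c0.pkl","rb"))
s=env.sense(); Rt=R.from_quat(s["orientation"],scalar_first=True).as_matrix()
for j in (1,-1):
    for k in (-.011,.011):
        print(j,k,(proj(cs,s["eef_pos"]+Rt@[k,j*.0425,-.005])[0]-[260,170])*4)
go([.469,-.1595,.024])
E
```

```text
1 -0.011 [370.99137476 354.61335718]
1 0.011 [396.66895739 386.27471201]
-1 -0.011 [548.15493735 302.73635282]
-1 0.011 [576.34183211 332.25282047]
t 3.30 pos [ 0.4649 -0.1661  0.148 ] F [-0.6  0.4 -0.3] grip 1.001 q [ 0.07 -0.24 -0.29  0.   -1.53  0.04]
 shift units [-0.0245 -0.0211  0.496 ] rows>= 2.0  turn units [ 0.0012 -0.     -0.0008]
```

```bash
python3 - <<'E'
from h import *
cs=cam("side");ct=cam("top")
s=env.sense(); Rt=R.from_quat(s["orientation"],scalar_first=True).as_matrix()
for c,n,b in ((cs,"s3",(290,100,160,140)),(ct,"t3",(330,110,160,140))):
    im=cv2.resize(c["image"][b[1]:b[1]+b[3],b[0]:b[0]+b[2]],None,fx=4,fy=4,interpolation=cv2.INTER_CUBIC)
    f=lambda p:tuple(int(v) for v in np.round((proj(c,s["eef_pos"]+Rt@p)[0]-b[:2]+.5)*4-.5))
    for z in (.008,-.005,-.011,-.024,-.065):
        cv2.line(im,f([0,.0425,z]),f([0,-.0425,z]),(0,255,0) if z>-.05 else (0,0,255),1)
        cv2.putText(im,str(int(z*1000)),f([0,-.0425,z]),0,.4,(255,255,255),1)
    cv2.line(im,f([0,0,.008]),f([0,0,-.15]),(0,255,255),1)
    cv2.imwrite(f"pics/{n}.png",im)
go([.469,-.1595,.024])
E
```

```text
t 3.40 pos [ 0.465  -0.1635  0.1494] F [-0.5  0.8  0. ] grip 1.002 q [ 0.07 -0.25 -0.29 -0.   -1.53  0.04]
 shift units [-0.0143 -0.0183  0.5016] rows>= 2.0  turn units [ 0.0005  0.     -0.0003]
```

View pics/s3.png

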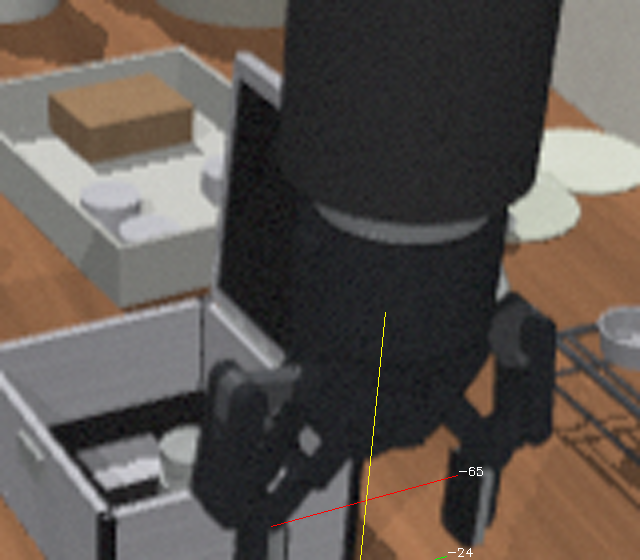

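View pics/t3.png

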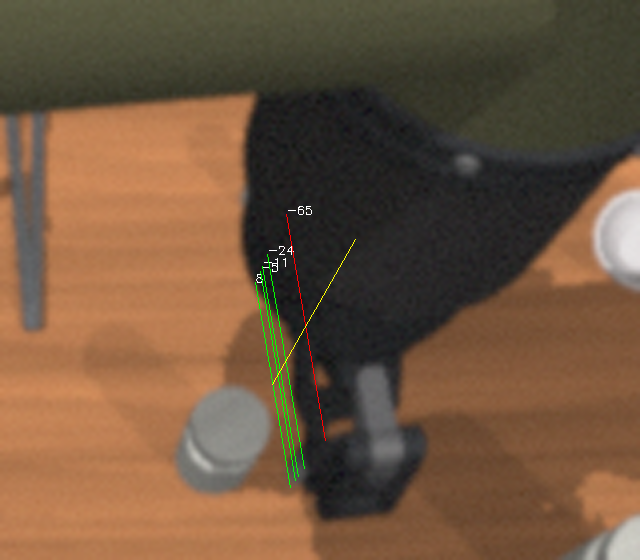

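Emit:
send_rows --deltas '[0,0,0,0,0,0,1,0,0,0,0,0,0,1,0,0,0,0,0,0,1,0,0,0,0,0,0,1,0,0,0,0,0,0,1,0,0,0,0,0,0,1]'

```text
time: 4.15
eef_pos: [0.4654, -0.1628, 0.15]
orientation: [0.0, 0.744, -0.668, 0.0]
contact_force: [0.8, 0.1, 0.0]
grip_width: 0.004
```

```bash
cat > ov.py <<'E'
from h import *
def ov(tag,bs,bt,half=.0425,zs=(.008,-.005,-.011,-.024,-.065)):
    cs=cam("side");ct=cam("top")
    s=env.sense(); Rt=R.from_quat(s["orientation"],scalar_first=True).as_matrix()
    for c,n,b in ((cs,"s"+tag,bs),(ct,"t"+tag,bt)):
        im=cv2.resize(c["image"][b[1]:b[1]+b[3],b[0]:b[0]+b[2]],None,fx=4,fy=4,interpolation=cv2.INTER_CUBIC)
        f=lambda p:tuple(int(v) for v in np.round((proj(c,s["eef_pos"]+Rt@p)[0]-b[:2]+.5)*4-.5))
        for z in zs:
            cv2.line(im,f([0,half,z]),f([0,-half,z]),(0,255,0),1)
            cv2.putText(im,str(int(z*1000)),f([0,-half,z]),0,.4,(255,255,255),1)
        cv2.line(im,f([0,0,.008]),f([0,0,-.15]),(0,255,255),1)
        cv2.imwrite(f"pics/{n}.png",im)
E
python3 - <<'E'
from ov import *
ov("4",(290,170,160,140),(330,110,160,140),.01)
go([.469,-.1595,.024])
E
```

```text
t 4.25 pos [ 0.4654 -0.1628  0.15  ] F [-0.2 -1.  -0.1] grip 0.002 q [ 0.07 -0.25 -0.29  0.   -1.53  0.03]
 shift units [-0.0117 -0.016   0.504 ] rows>= 2.0  turn units [ 0.     -0.     -0.0005]
```

View pics/s4.png

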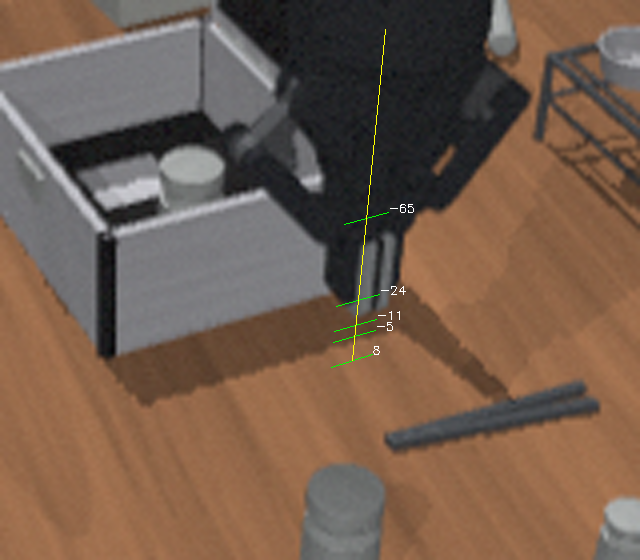

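View pics/t4.png

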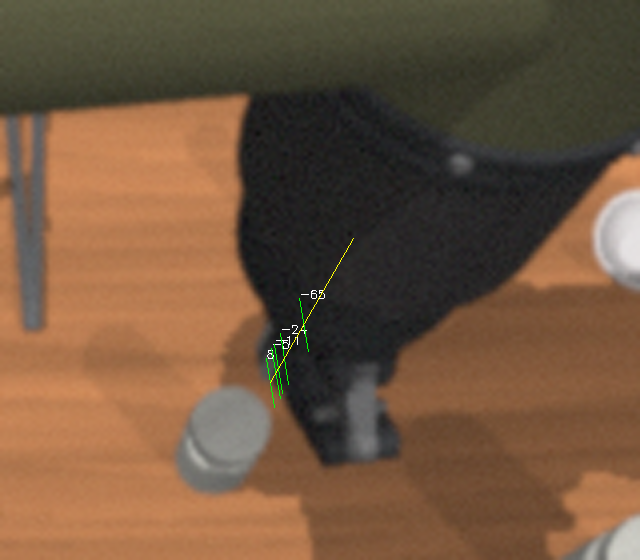

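The shut fingertips appear about 30 mm higher than the reported TCP implies. Before grasping I'll go lower, with the tips still above the knob, and check again.

Emit:
send_rows --deltas '[0,0,0,-0.012,-0.016,0.06,1,0,0,0,0,0,0.09,1,0,0,0,0,0,0.08,1,0,0,0,0,0,0,1]'

```text
time: 4.75
eef_pos: [0.4677, -0.1591, 0.0899]
orientation: [0.001, 0.744, -0.668, -0.002]
contact_force: [-0.1, 0.8, 0.6]
grip_width: -0.002
```

```bash
python3 - <<'E'
from ov import *
ov("5",(310,190,160,140),(330,110,160,140),.01)
go([.469,-.1595,.024])
E
```

```text
t 4.85 pos [ 0.4691 -0.1595  0.0927] F [ 0.7 -0.1  0.7] grip -0.003 q [ 0.08 -0.23 -0.37  0.   -1.43  0.03]
 shift units [-0.      0.0005  0.2746] rows>= 1.1  turn units [ 0.0001 -0.0002 -0.0004]
```

View pics/s5.png

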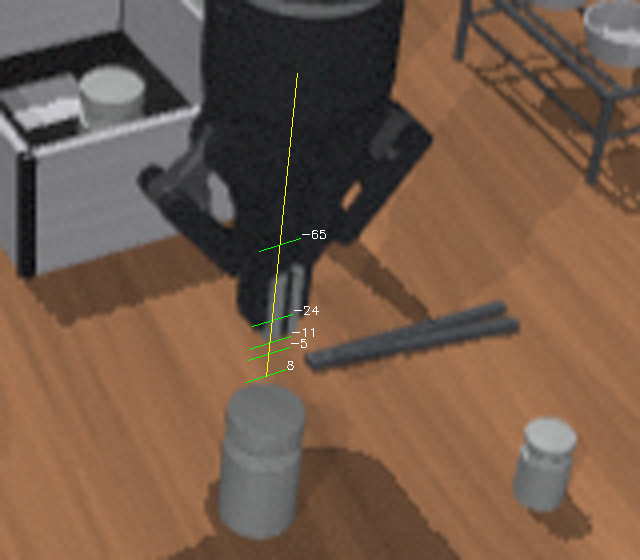

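View pics/t5.png

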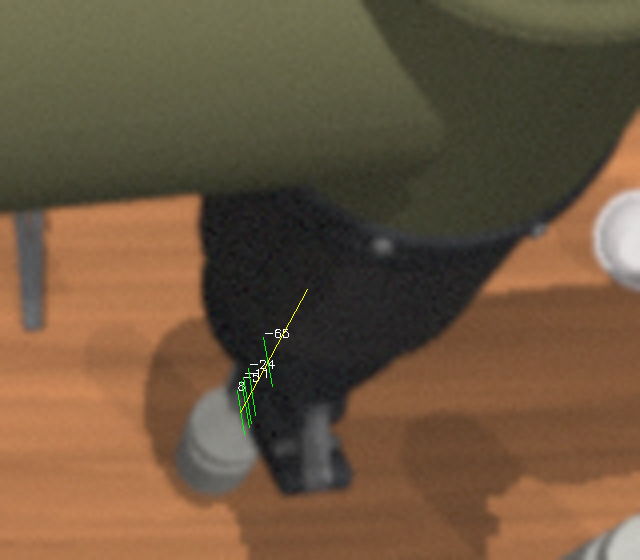

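The shut tip in the side view sits at crop (283,335), above and behind the knob. I'll open and go down around the weight to a height that is safe either way, then compare the pads with the weight directly.

Emit:
send_rows --deltas '[0,0,0,0,0,0,-1,0,0,0,0,0,0,-1,0,0,0,0,0,0,-1,0,0,0,0,0,0,-1,0,0,0,0,0,0.06,-1,0,0,0,0,0,0.06,-1,0,0,0,0,0,0.05,-1,0,0,0,0,0,0,-1]'

```text
time: 5.85
eef_pos: [0.468, -0.1594, 0.0483]
orientation: [0.001, 0.744, -0.668, -0.001]
contact_force: [0.2, -0.3, -0.1]
grip_width: 0.998
```

```bash
python3 - <<'E'
from ov import *
ov("6",(310,220,160,140),(330,130,160,140),.0425)
go([.469,-.1595,.024])
E
```

```text
t 5.95 pos [ 0.4691 -0.1595  0.0501] F [0.  0.3 0.2] grip 1.0 q [ 0.08 -0.21 -0.44  0.   -1.34  0.03]
 shift units [-0.0002  0.0004  0.1045] rows>= 0.4  turn units [ 0.     -0.0001 -0.0005]
```

View pics/s6.png

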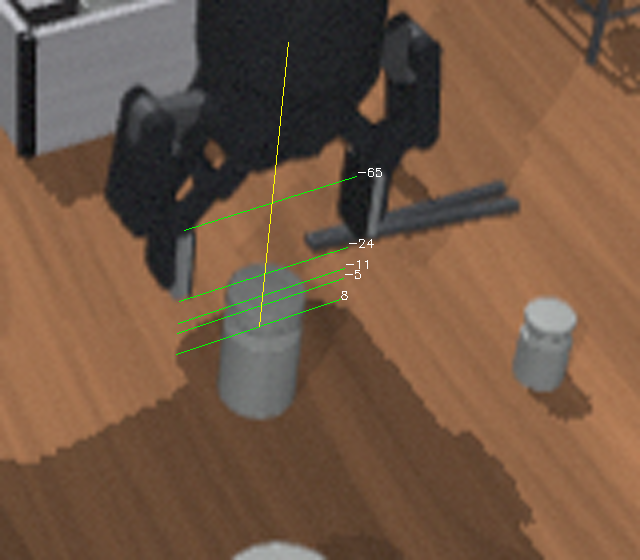

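View pics/t6.png

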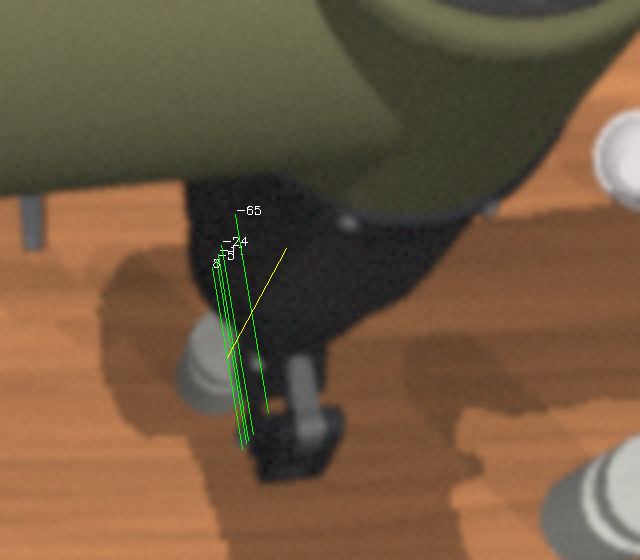

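Tips at crop (190,298) and (375,237) put the whole gripper about 27 mm above what the state reports. I'll go down in steps, watching the force and the picture.

Emit:
send_rows --deltas '[0,0,0,0,0,0.05,-1,0,0,0,0,0,0.054,-1,0,0,0,0,0,0,-1,0,0,0,0,0,0,-1]'

```text
time: 6.45
eef_pos: [0.4691, -0.1595, 0.0241]
orientation: [0.0, 0.744, -0.668, 0.0]
contact_force: [0.2, -0.3, 0.2]
grip_width: 0.997
```

```bash
python3 - <<'E'
from ov import *
ov("7",(310,220,160,140),(330,130,160,140),.0425)
go([.469,-.1595,.024])
E
```

```text
t 6.55 pos [ 0.4694 -0.1595  0.0245] F [0.4 0.1 0.4] grip 1.0 q [ 0.08 -0.19 -0.47  0.   -1.29  0.03]
 shift units [-0.0001  0.0015  0.002 ] rows>= 0.0  turn units [-0.0002 -0.0001 -0.0005]
```

View pics/s7.png

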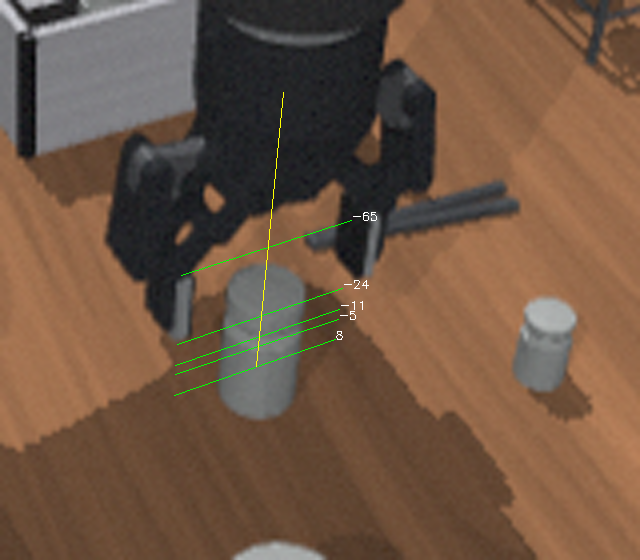

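View pics/t7.png

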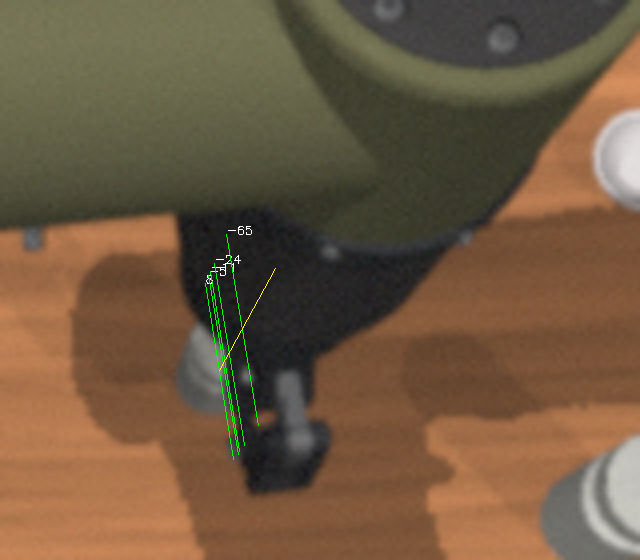

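Emit:
send_rows --deltas '[0,0,0,0,0,0.03,-1,0,0,0,0,0,0.03,-1,0,0,0,0,0,0,-1]'

```text
time: 6.92
eef_pos: [0.4683, -0.1594, 0.008]
orientation: [0.001, 0.744, -0.668, -0.001]
contact_force: [-0.5, -0.6, 0.5]
grip_width: 1.0
```

Emit:
send_rows --deltas '[0,0,0,0,0,0.016,-1,0,0,0,0,0,0,-1]'

```text
time: 7.18
eef_pos: [0.4689, -0.1594, 0.0047]
orientation: [0.0, 0.744, -0.668, -0.0]
contact_force: [0.1, 0.7, -0.3]
grip_width: 1.001
```

```bash
python3 - <<'E'
from ov import *
ov("8",(310,220,160,140),(330,130,160,140),.0425)
go([.469,-.1595,.024])
E
```

```text
t 7.28 pos [ 0.4691 -0.1594  0.0051] F [-0.7  0.3 -0.1] grip 1.006 q [ 0.08 -0.17 -0.49  0.   -1.25  0.03]
 shift units [ 0.0003  0.0004 -0.0755] rows>= 0.3  turn units [-0.     -0.0001 -0.0005]
```

View pics/s8.png

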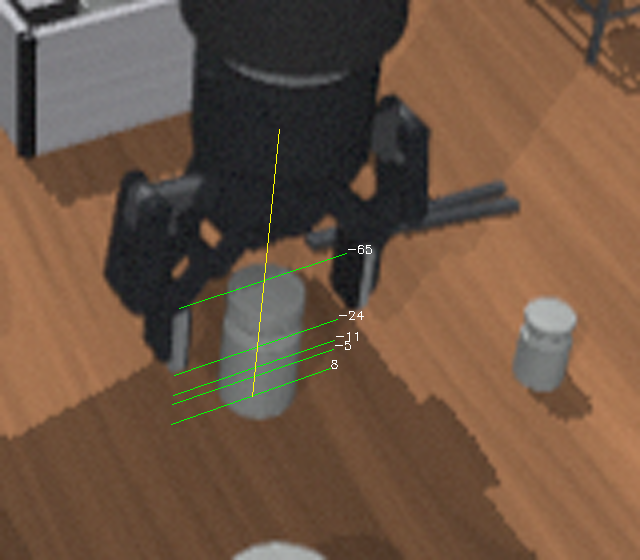

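Emit:
send_rows --deltas '[0,0,0,0,0,0.024,-1,0,0,0,0,0,0,-1]'

```text
time: 7.52
eef_pos: [0.4686, -0.1593, -0.0016]
orientation: [0.0, 0.744, -0.668, -0.0]
contact_force: [-0.2, 0.8, 0.4]
grip_width: 1.0
```

Emit:
send_rows --deltas '[0,0,0,0,0,0.024,-1,0,0,0,0,0,0,-1]'

```text
time: 7.78
eef_pos: [0.4686, -0.1594, -0.0077]
orientation: [0.0, 0.744, -0.668, -0.0]
contact_force: [-0.1, 0.0, 0.4]
grip_width: 0.999
```

```bash
python3 - <<'E'
from ov import *
ov("9",(310,220,160,140),(330,130,160,140),.0425)
go([.469,-.1595,.024])
E
```

```text
t 7.88 pos [ 0.469  -0.1594 -0.007 ] F [-0.3 -0.2 -0.3] grip 1.002 q [ 0.08 -0.16 -0.5   0.   -1.23  0.03]
 shift units [ 0.0003  0.     -0.1242] rows>= 0.5  turn units [ 0.0001 -0.     -0.0005]
```

View pics/s9.png

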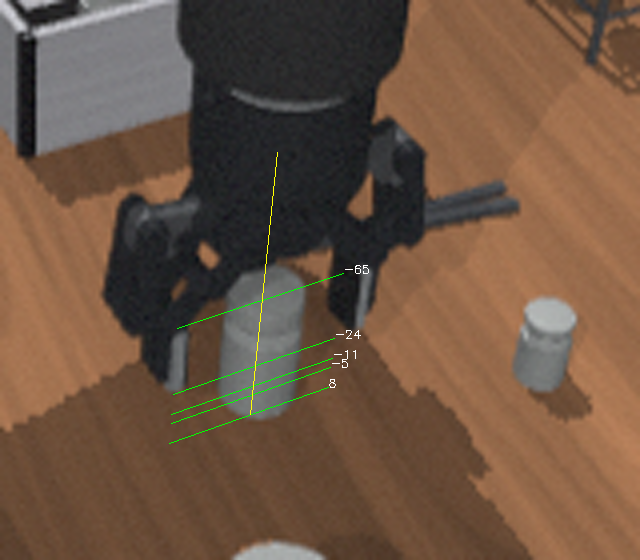

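View pics/t9.png

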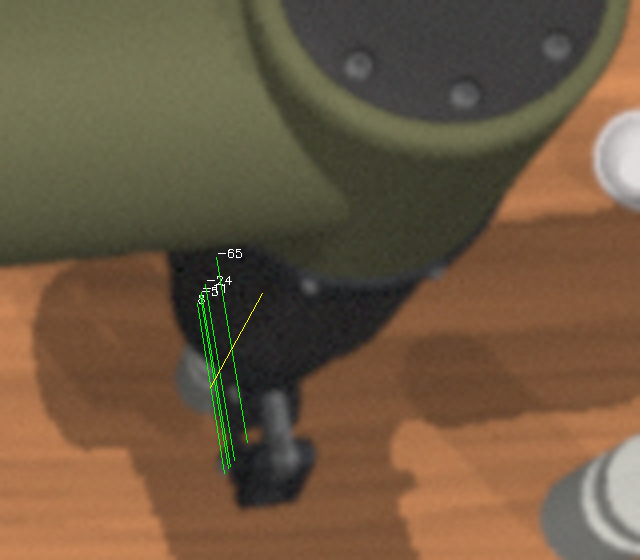

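```bash
python3 - <<'E'
from h import *
c=cam("top"); crop(np.clip(c["image"].astype(float)*1.8,0,255).astype(np.uint8),365,200,60,60,10,"t10")
E
```

```text
(no output)
```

View pics/t10.png

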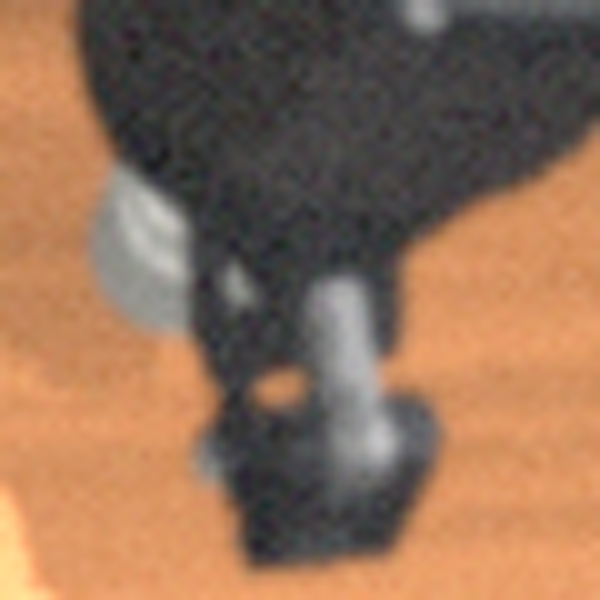

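```bash
python3 - <<'E'
from h import *
from scipy.optimize import least_squares
import pickle
ct,cs=pickle.load(open("c0.pkl","rb"))
s=env.sense(); Rt=R.from_quat(s["orientation"],scalar_first=True).as_matrix()
P=lambda k,j,d: s["eef_pos"]+Rt@[k,j,-.005]+d
ob=[(cs,(356.75,317.5),.011,.0425),(cs,(399.5,301.2),.011,-.0425),(ct,(385,246.5),-.011,.0445)]
f=lambda d: np.concatenate([proj(c,P(k,j,d))[0]-o for c,o,k,j in ob])
r=least_squares(f,[0,0,0]); print(r.x,f(r.x).round(1))
go([.469,-.1595,-.015])
E
```

```text
[-0.00070711 -0.00353006  0.03674476] [-0.1 -0.9 -1.6  1.2  0.5 -1.7]
t 7.92 pos [ 0.4691 -0.1594 -0.0069] F [-0.6  0.4  0.6] grip 1.0 q [ 0.08 -0.16 -0.5   0.   -1.23  0.03]
 shift units [0.0002 0.0004 0.0323] rows>= 0.1  turn units [-0.     -0.0001 -0.0005]
```

Both views agree on an offset of about +35 mm in z, with x and y good to about 3 mm. The reported z is too low by that much, so the grasp height is reported -0.012.

Emit:
send_rows --deltas '[0,0,0,-0.008,0,0.02,-1,0,0,0,0,0,0,-1,0,0,0,0,0,0,1,0,0,0,0,0,0,1,0,0,0,0,0,0,1,0,0,0,0,0,0,1,0,0,0,0,0,0,1]' --squeeze 60

```text
time: 8.8
eef_pos: [0.4696, -0.1575, -0.0112]
orientation: [-0.0, 0.744, -0.668, 0.001]
contact_force: [1.9, -0.5, 2.5]
grip_width: 0.401
```

```bash
python3 - <<'E'
from ov import *
ov("11",(310,220,160,140),(330,130,160,140),.018)
go([.469,-.1595,.024])
E
```

```text
t 8.90 pos [ 0.4696 -0.1575 -0.0113] F [2.6 0.7 3.4] grip 0.401 q [ 0.08 -0.16 -0.51  0.   -1.22  0.02]
 shift units [ 0.0078  0.003  -0.1411] rows>= 0.6  turn units [-0.0005 -0.0002 -0.0004]
```

View pics/s11.png

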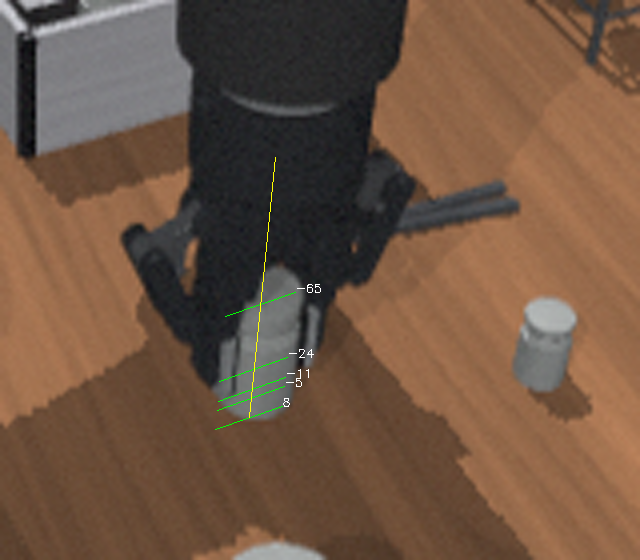

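Gripped at width 0.40 (34 mm, close to the 36 mm body), with pads on the body below the neck. Next I lift.

Emit:
send_rows --deltas '[0,0,0,0,0,-0.03,1,0,0,0,0,0,-0.07,1,0,0,0,0,0,-0.1,1,0,0,0,0,0,-0.1,1,0,0,0,0,0,-0.1,1,0,0,0,0,0,-0.08,1,0,0,0,0,0,-0.04,1,0,0,0,0,0,0,1]' --squeeze 80

```text
time: 9.9
eef_pos: [0.4689, -0.1573, 0.1185]
orientation: [-0.0, 0.744, -0.668, 0.0]
contact_force: [-0.8, 0.4, -4.6]
grip_width: 0.396
```

```bash
python3 - <<'E'
from ov import *
ov("12",(300,150,160,140),(330,110,160,140),.018)
go([.4836,.1725,.118])
E
```

```text
t 10.00 pos [ 0.4682 -0.1572  0.117 ] F [-0.  -0.6 -5.1] grip 0.403 q [ 0.08 -0.24 -0.34 -0.   -1.47  0.02]
 shift units [-1.3048 -0.2021 -0.0035] rows>= 5.3  turn units [ 0.0005  0.0002 -0.0005]
```

View pics/s12.png

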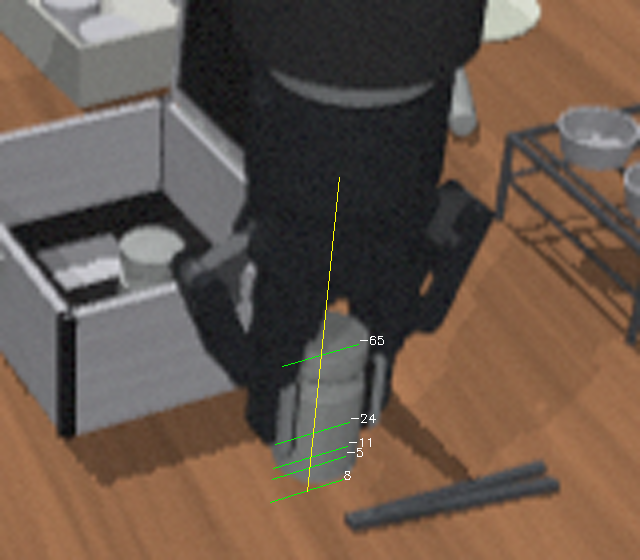

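```bash
python3 - <<'E'
from h import *
cam("top","t13");cam("side","s13")
E
```

```text
(no output)
```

View pics/t13.png

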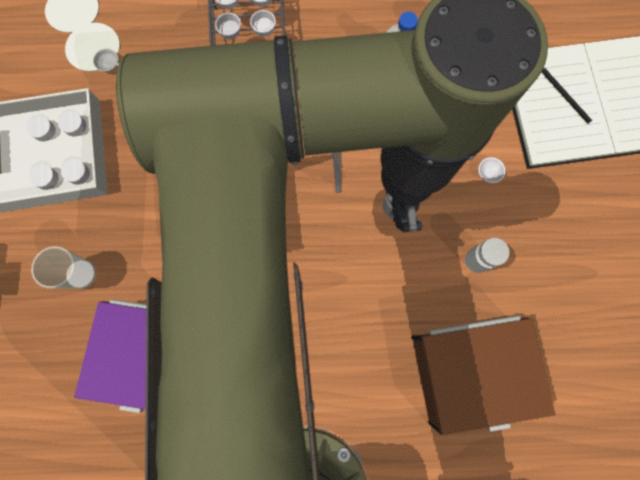

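View pics/s13.png

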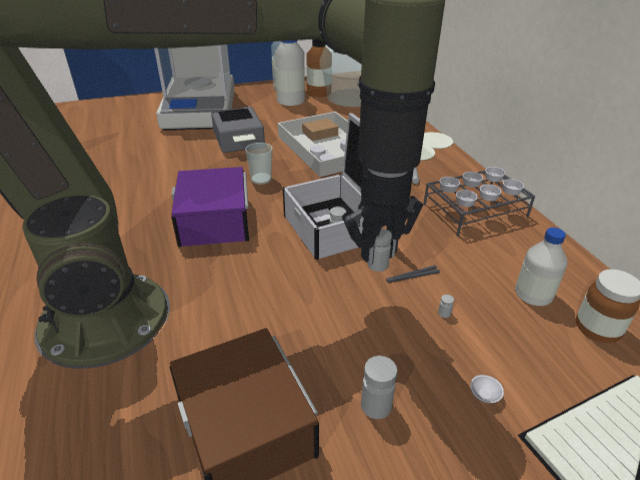

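Emit:
send_rows --deltas '[0,0,0,-0.08,-0.013,0,1,0,0,0,-0.18,-0.028,0,1,0,0,0,-0.2,-0.031,0,1,0,0,0,-0.2,-0.031,0,1,0,0,0,-0.2,-0.031,0,1,0,0,0,-0.2,-0.031,0,1,0,0,0,-0.17,-0.027,0,1,0,0,0,-0.083,-0.013,0,1]'

```text
time: 11.1
eef_pos: [0.4841, 0.1762, 0.117]
orientation: [0.001, 0.745, -0.668, -0.0]
contact_force: [-0.4, -1.0, -4.1]
grip_width: 0.401
```

Emit:
send_rows --deltas '[0,0,0,0,0,0,1,0,0,0,0,0,0,1]'

```text
time: 11.35
eef_pos: [0.4846, 0.1736, 0.1177]
orientation: [0.001, 0.744, -0.668, 0.0]
contact_force: [0.1, -0.1, -4.3]
grip_width: 0.393
```

```bash
python3 - <<'E'
from h import *
ct=cam("top","t14"); cs=cam("side")
crop(cs["image"],250,60,150,150,4,"s14")
go([.4842,.1745,.118])
E
```

```text
t 11.45 pos [0.4848 0.1734 0.118 ] F [-0.8  1.1 -4.3] grip 0.394 q [ 0.74 -0.18 -0.29  0.   -1.46 -0.63]
 shift units [-0.0044  0.0018 -0.0001] rows>= 0.0  turn units [ 0.     -0.0001 -0.0009]
```

View pics/s14.png

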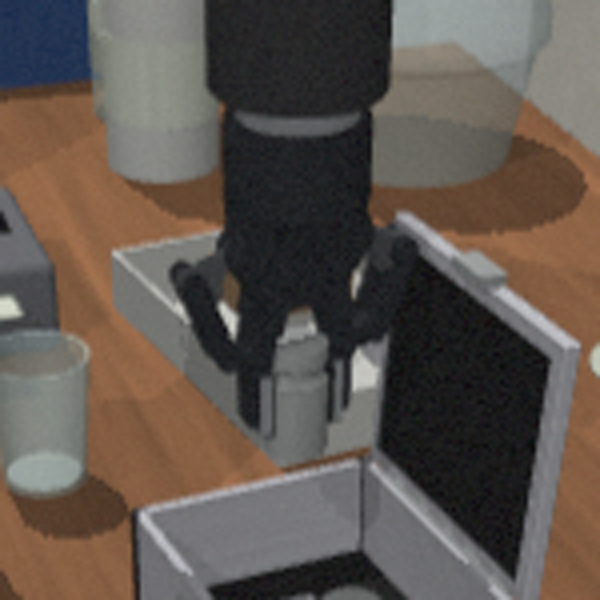

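View pics/t14.png

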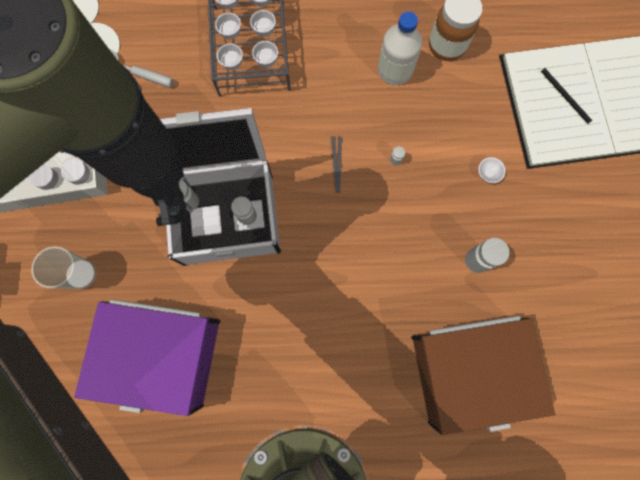

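```bash
python3 - <<'E'
from h import *
import pickle
ct,cs=pickle.load(open("c0.pkl","rb"))
for z in (.119,.129,.135,.185,.195):
    print(z,((proj(cs,[.4842,.171,z])[0]-[250,60])*4).round(),proj(ct,[.4842,.171,z])[0].round(1), ((proj(cs,[.4842,.1535,z])[0]-[250,60])*4).round())
c=cam("top"); crop(c["image"],140,150,80,80,8,"t15")
c=cam("side"); crop(c["image"],300,125,60,60,10,"s15")
E
```

```text
0.119 [291. 461.] [190.1 202.5] [302. 476.]
0.129 [292. 445.] [188.3 200.7] [302. 460.]
0.135 [292. 436.] [187.2 199.6] [302. 451.]
0.185 [293. 353.] [177.2 189.7] [304. 367.]
0.195 [293. 336.] [175.  187.6] [304. 350.]
```

View pics/t15.png

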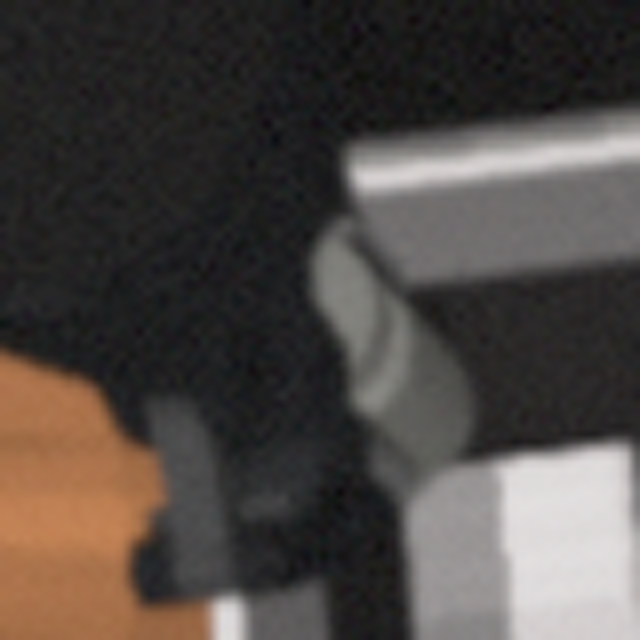

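View pics/s15.png

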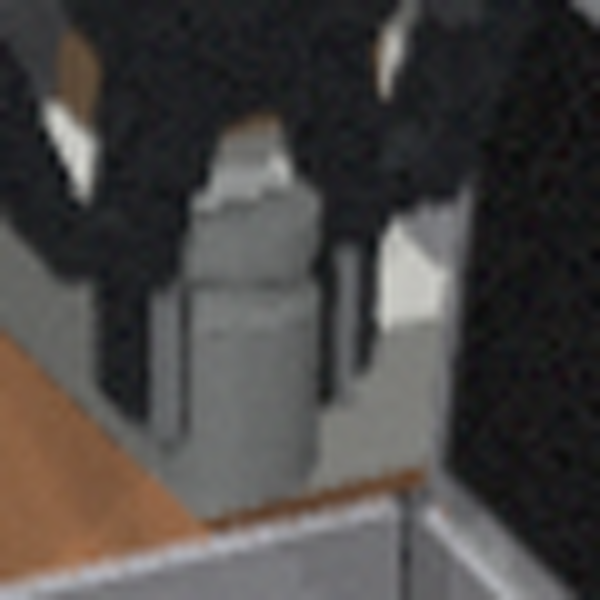

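The weight hangs upright over the well. Its base right edge is at top px (199.4,204) against a predicted 199.9. Next I lower it.

Emit:
send_rows --deltas '[0,0,0,-0.004,0.002,0.04,1,0,0,0,0,0,0.08,1,0,0,0,0,0,0.1,1,0,0,0,0,0,0.1,1,0,0,0,0,0,0.06,1,0,0,0,0,0,0.02,1,0,0,0,0,0,0,1]'

```text
time: 12.42
eef_pos: [0.4843, 0.1754, 0.0184]
orientation: [-0.0, 0.744, -0.668, 0.0]
contact_force: [-0.7, 0.0, -3.4]
grip_width: 0.394
```

```bash
python3 - <<'E'
from h import *
ct=cam("top"); cs=cam("side")
crop(cs["image"],270,110,130,150,4,"s16");crop(ct["image"],130,110,150,150,4,"t16")
go([.4842,.1745,-.005])
E
```

```text
t 12.53 pos [0.4847 0.1757 0.0191] F [ 0.1  0.4 -4.5] grip 0.401 q [ 0.74 -0.13 -0.43  0.   -1.27 -0.63]
 shift units [0.0048 0.0027 0.0964] rows>= 0.4  turn units [-0.0005  0.0002 -0.0005]
```

View pics/s16.png

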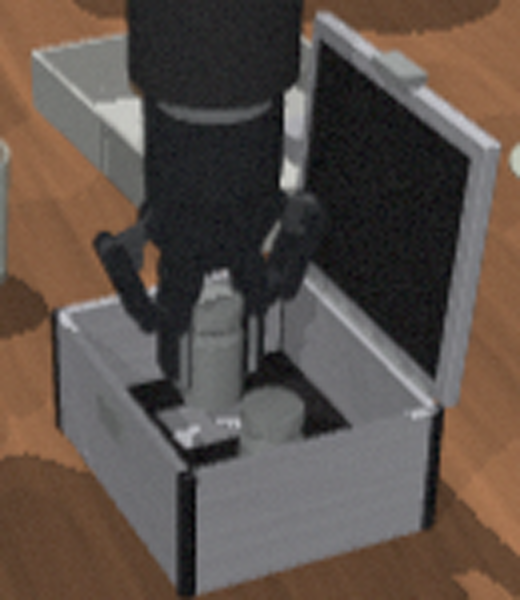

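View pics/t16.png

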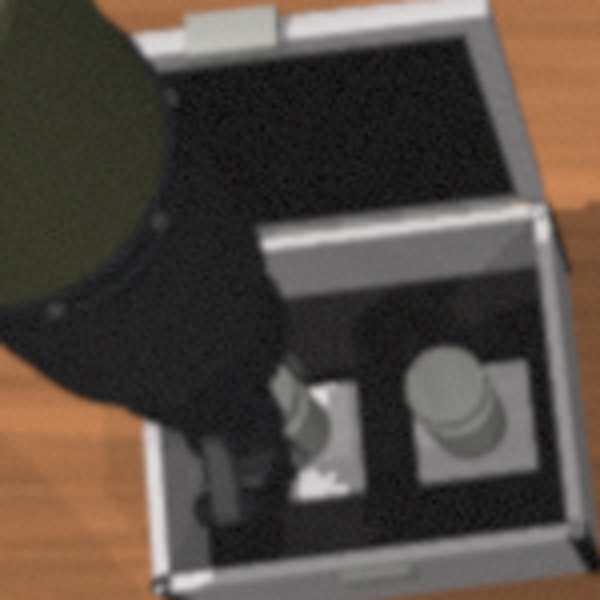

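Emit:
send_rows --deltas '[0,0,0,0.002,0.002,0.04,1,0,0,0,0,0,0.03,1,0,0,0,0,0,0,1]'

```text
time: 12.9
eef_pos: [0.4829, 0.1743, -0.0006]
orientation: [0.001, 0.744, -0.668, -0.0]
contact_force: [-0.1, -0.3, -4.7]
grip_width: 0.396
```

Emit:
send_rows --deltas '[0,0,0,0,0,0.012,1,0,0,0,0,0,0,1]'

```text
time: 13.15
eef_pos: [0.4836, 0.1748, -0.0026]
orientation: [0.0, 0.744, -0.668, 0.0]
contact_force: [0.7, 0.3, -3.2]
grip_width: 0.399
```

Emit:
send_rows --deltas '[0,0,0,0,0,0.008,1,0,0,0,0,0,0,1]'

```text
time: 13.4
eef_pos: [0.4836, 0.1748, -0.0046]
orientation: [0.0, 0.744, -0.668, -0.0]
contact_force: [-0.2, -0.6, -3.9]
grip_width: 0.399
```

Emit:
send_rows --deltas '[0,0,0,0,0,0.006,1,0,0,0,0,0,0,1]'

```text
time: 13.65
eef_pos: [0.4838, 0.1749, -0.0052]
orientation: [-0.0, 0.744, -0.668, 0.0]
contact_force: [-3.1, -0.8, 2.4]
grip_width: 0.398
```

Emit:
send_rows --deltas '[0,0,0,0,0,0.006,1,0,0,0,0,0,0,1]'

```text
time: 13.9
eef_pos: [0.4839, 0.1749, -0.0052]
orientation: [-0.0, 0.744, -0.668, 0.0]
contact_force: [-9.6, -0.9, 12.1]
grip_width: 0.397
```

Contact comes at reported z -0.0052, as expected for the well floor; on the insert top it would have come 12 mm higher. I release now.

Emit:
send_rows --deltas '[0,0,0,0,0,-0.005,0.1,0,0,0,0,0,0,-0.1,0,0,0,0,0,0,-0.4,0,0,0,0,0,0,-0.4,0,0,0,0,0,0,-0.4,0,0,0,0,0,0,-0.4]'

```text
time: 14.65
eef_pos: [0.4836, 0.1748, -0.0063]
orientation: [0.0, 0.744, -0.668, 0.0]
contact_force: [-0.3, 0.6, 0.0]
grip_width: 0.7
```

```bash
python3 - <<'E'
from h import *
ct=cam("top"); cs=cam("side")
crop(cs["image"],270,110,130,150,4,"s17");crop(ct["image"],130,110,150,150,4,"t17")
go([.4842,.1745,.15])
E
```

```text
t 14.75 pos [ 0.4836  0.1748 -0.0063] F [-0.1 -0.1  0.8] grip 0.699 q [ 0.74 -0.11 -0.46  0.   -1.22 -0.63]
 shift units [ 0.0016 -0.0021 -0.6251] rows>= 2.5  turn units [ 0.     -0.     -0.0005]
```

View pics/s17.png

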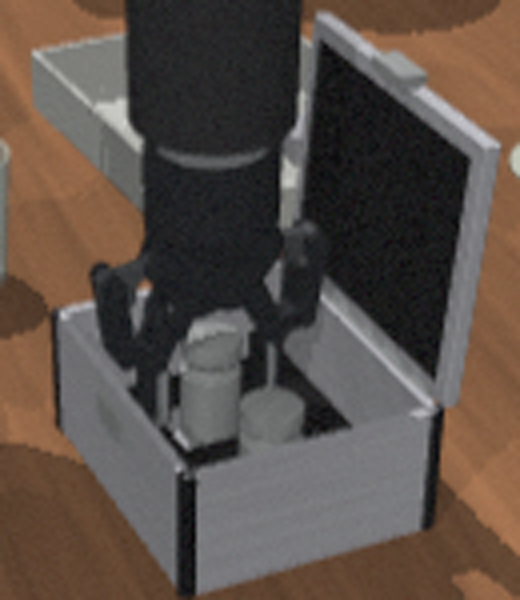

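View pics/t17.png

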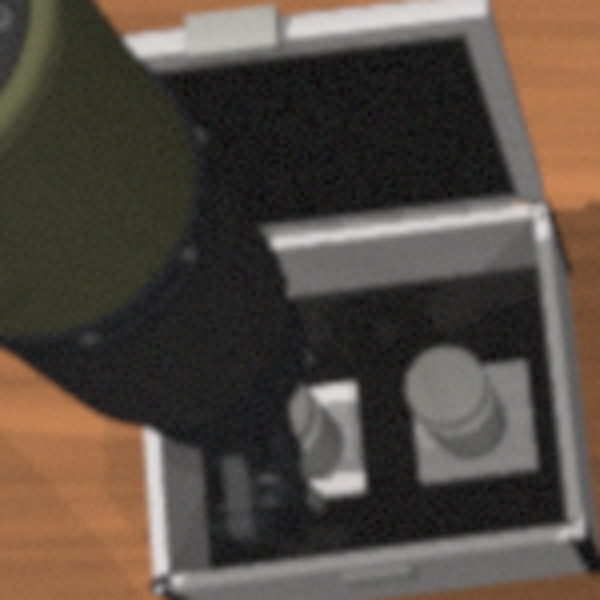

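The weight is standing in the well, at top crop (315,430), with the fingers clear of it. I'll rise straight up and then shut the fingers.

Emit:
send_rows --deltas '[0,0,0,0,0,-0.03,-0.4,0,0,0,0,0,-0.07,-0.4,0,0,0,0,0,-0.12,-0.4,0,0,0,0,0,-0.15,-0.4,0,0,0,0,0,-0.18,-0.4,0,0,0,0,0,-0.18,0.2,0,0,0,0,0,-0.18,1,0,0,0,0,0,-0.115,1]'

```text
time: 15.75
eef_pos: [0.484, 0.1747, 0.2544]
orientation: [-0.002, 0.744, -0.668, 0.001]
contact_force: [0.3, 0.6, -0.6]
grip_width: 0.062
```

Emit:
send_rows --deltas '[0,0,0,0,0,0,1,0,0,0,0,0,0,1,0,0,0,0,0,0,1]'

```text
time: 16.12
eef_pos: [0.4833, 0.1746, 0.2491]
orientation: [0.001, 0.744, -0.668, -0.0]
contact_force: [-0.1, 0.1, -0.1]
grip_width: 0.002
```

```bash
python3 - <<'E'
from h import *
ct=cam("top","t18"); cs=cam("side","s18")
crop(cs["image"],240,0,160,250,2.4,"s18");crop(ct["image"],130,110,150,150,4,"t18c")
go([.6231,.1475,.25])
E
```

```text
t 16.23 pos [0.4834 0.1747 0.2492] F [ 0.8  1.1 -0.2] grip 0.001 q [ 0.74 -0.18 -0.05 -0.   -1.7  -0.63]
 shift units [ 0.1678 -0.5441 -0.0036] rows>= 2.3  turn units [ 0.0004 -0.0003 -0.0005]
```

View pics/s18.png

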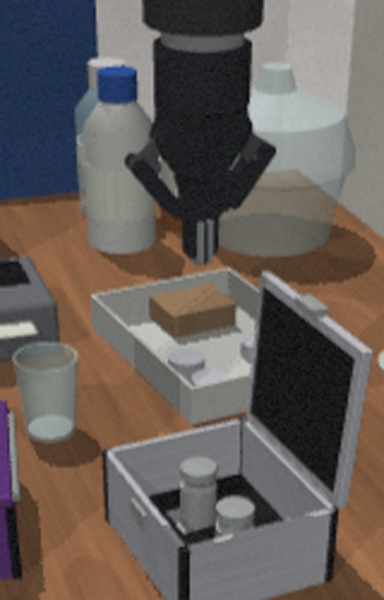

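View pics/t18c.png

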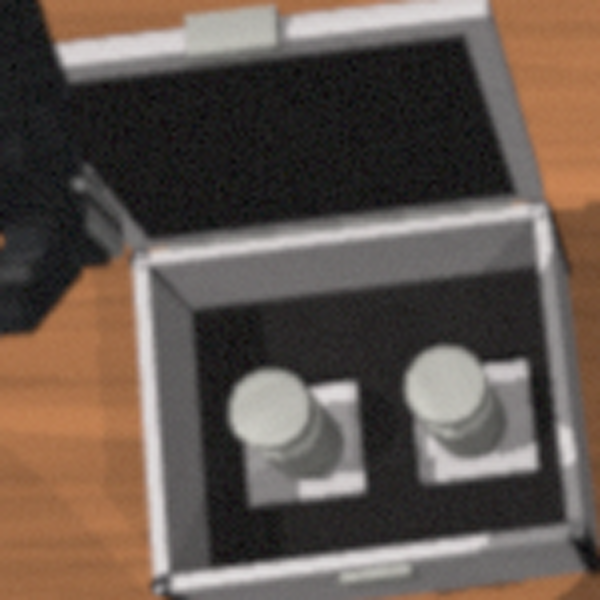

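Top view: the weight stands in the well at crop (270,410), with the same top size and lean as its twin at (445,385). Next I go over the lid to behind it.

Emit:
send_rows --deltas '[0,0,0,0.03,-0.1,0,1,0,0,0,0.034,-0.11,0,1,0,0,0,0.034,-0.11,0,1,0,0,0,0.034,-0.11,0,1,0,0,0,0.036,-0.114,0,1,0,0,0,0,0,0,1]'

```text
time: 16.98
eef_pos: [0.6242, 0.147, 0.2476]
orientation: [0.002, 0.743, -0.669, -0.001]
contact_force: [0.1, 0.0, -0.8]
grip_width: -0.003
```

```bash
python3 - <<'E'
from h import *
ct=cam("top"); cs=cam("side")
crop(cs["image"],270,20,160,200,3,"s19");crop(ct["image"],100,60,200,200,3,"t19")
go([.6231,.1475,.178])
E
```

```text
t 17.07 pos [0.6232 0.1475 0.2492] F [0.2 0.4 0.3] grip 0.001 q [ 0.54  0.16  0.29  0.   -1.7  -0.44]
 shift units [-4.000e-04 -1.000e-04  2.847e-01] rows>= 1.1  turn units [ 0.0005 -0.0002 -0.0006]
```

View pics/s19.png

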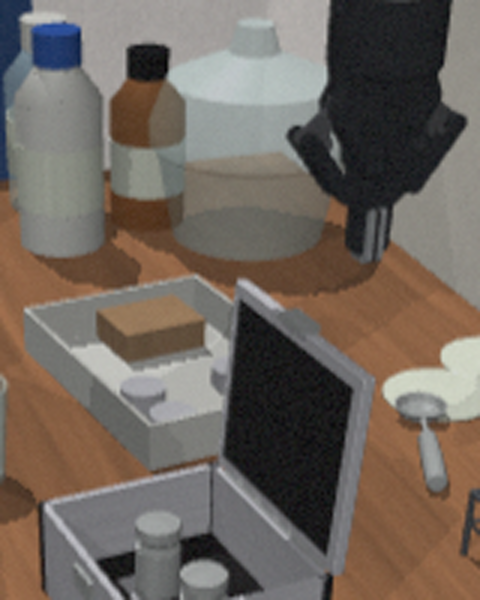

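View pics/t19.png

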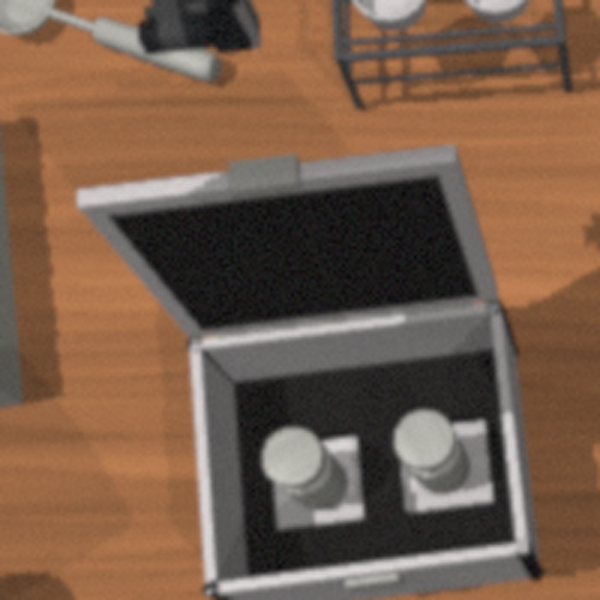

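```bash
python3 - <<'E'
from h import *
import pickle
ct,cs=pickle.load(open("c0.pkl","rb"))
s=env.sense(); Rt=R.from_quat(s["orientation"],scalar_first=True).as_matrix()
for dz in (0,.025,.035,.045):
    p=s["eef_pos"]+Rt@[.011,0,.008]+[0,-.0035,dz]
    print(dz,p.round(3),((proj(cs,p)[0]-[270,20])*3).round(), ((proj(ct,p)[0]-[100,60])*3).round())
E
```

```text
0 [0.624 0.133 0.241] [369. 307.] [286.  68.]
0.025 [0.624 0.133 0.266] [372. 272.] [271.  38.]
0.035 [0.624 0.133 0.276] [374. 258.] [264.  26.]
0.045 [0.624 0.133 0.286] [375. 244.] [258.  13.]
```

Emit:
send_rows --deltas '[0,0,0,0,0,0.08,1,0,0,0,0,0,0.12,1,0,0,0,0,0,0.085,1,0,0,0,0,0,0,1]'

```text
time: 17.58
eef_pos: [0.6219, 0.1477, 0.1773]
orientation: [0.001, 0.744, -0.668, -0.001]
contact_force: [0.3, 0.5, 0.5]
grip_width: 0.0
```

Emit:
send_rows --deltas '[0,0,0,0,0.03,0,1,0,0,0,0,0.03,0,1,0,0,0,0,0.02,0,1,0,0,0,0,0,0,1]'

```text
time: 18.08
eef_pos: [0.6033, 0.1456, 0.1795]
orientation: [-0.001, 0.744, -0.668, 0.0]
contact_force: [-0.6, 0.5, -0.4]
grip_width: -0.002
```

```bash
python3 - <<'E'
from h import *
ct=cam("top"); cs=cam("side")
crop(cs["image"],290,50,150,160,3.5,"s20");crop(ct["image"],130,60,170,150,3.5,"t20")
go([.6231,.1475,.178])
E
```

```text
t 18.18 pos [0.6035 0.1455 0.179 ] F [0.5 0.9 0. ] grip -0.003 q [ 0.56  0.09  0.09  0.   -1.57 -0.45]
 shift units [ 0.0004 -0.079   0.0039] rows>= 0.3  turn units [-0.0001  0.     -0.0005]
```

View pics/s20.png

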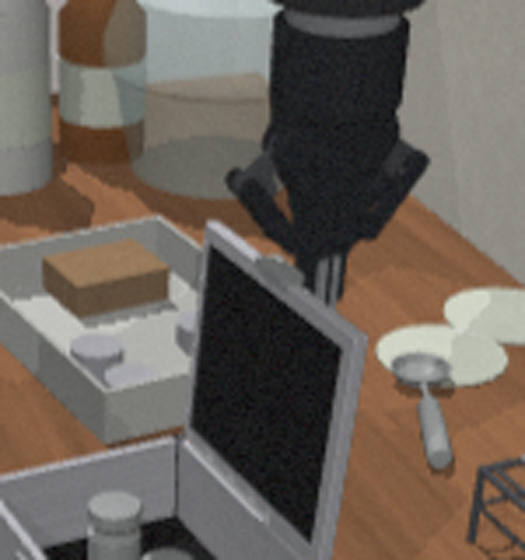

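View pics/t20.png

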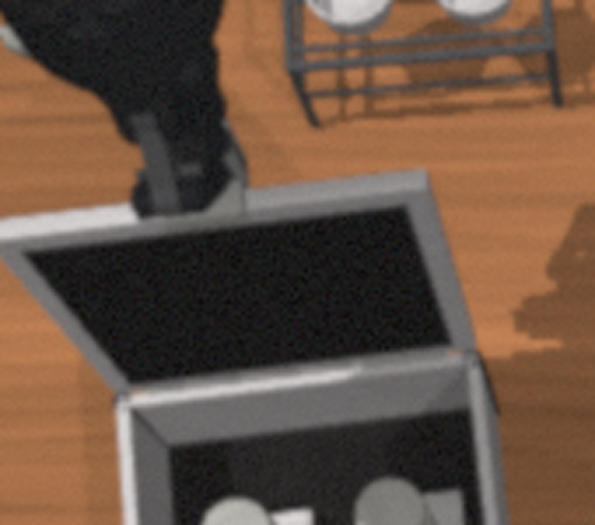

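```bash
python3 - <<'E'
import numpy as np
S=.126; A=[1.57,1.45,1.33,1.2,1.07,.94,.81,.68,.55,.42,.3,.2,.12,.06]
P=[(-S*np.cos(a)+.01*np.sin(a)+.014,.0785+S*np.sin(a)+.01*np.cos(a)-.026) for a in A]
p0=(.0403,.179)
for a,p in zip(A,P):
    print(a,np.round(p,4),"ty %.3f tz %.3f"%(-(p[0]-p0[0])/.25,-(p[1]-p0[1])/.25)); p0=p
E
```

```text
1.57 [0.0239 0.1785] ty 0.066 tz 0.002
1.45 [0.0087 0.1788] ty 0.061 tz -0.001
1.33 [-0.0063  0.1772] ty 0.060 tz 0.006
1.2 [-0.0223  0.1736] ty 0.064 tz 0.015
1.07 [-0.0377  0.1678] ty 0.062 tz 0.023
0.94 [-0.0522  0.1602] ty 0.058 tz 0.031
0.81 [-0.0656  0.1507] ty 0.054 tz 0.038
0.68 [-0.0777  0.1395] ty 0.048 tz 0.045
0.55 [-0.0882  0.1269] ty 0.042 tz 0.050
0.42 [-0.097  0.113] ty 0.035 tz 0.056
0.3 [-0.1034  0.0993] ty 0.026 tz 0.055
0.2 [-0.1075  0.0873] ty 0.016 tz 0.048
0.12 [-0.1099  0.0775] ty 0.010 tz 0.039
0.06 [-0.1112  0.07  ] ty 0.005 tz 0.030
```

First half of the arc, down to about 0.94 rad.

Emit:
send_rows --deltas '[0,0,0,0,0.066,0,1,0,0,0,0,0.061,0,1,0,0,0,0,0.06,0.006,1,0,0,0,0,0.064,0.015,1,0,0,0,0,0,0,1]'

```text
time: 18.8
eef_pos: [0.5407, 0.1388, 0.1737]
orientation: [-0.0, 0.744, -0.668, 0.0]
contact_force: [-0.7, -0.6, -0.3]
grip_width: 0.003
```

```bash
python3 - <<'E'
from h import *
ct=cam("top"); cs=cam("side")
crop(cs["image"],260,40,160,170,3.5,"s21");crop(ct["image"],130,60,170,170,3.5,"t21")
go([.6231,.1475,.178])
E
```

```text
t 18.90 pos [0.5414 0.1389 0.1736] F [-0.2 -0.2  0.3] grip -0.004 q [ 0.61 -0.07 -0.09  0.   -1.56 -0.5 ]
 shift units [ 0.0007 -0.3288 -0.0175] rows>= 1.3  turn units [-0.     -0.     -0.0004]
```

View pics/s21.png

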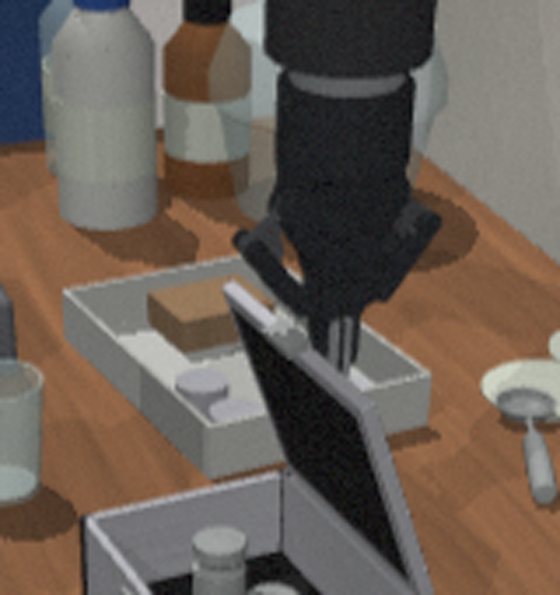

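View pics/t21.png

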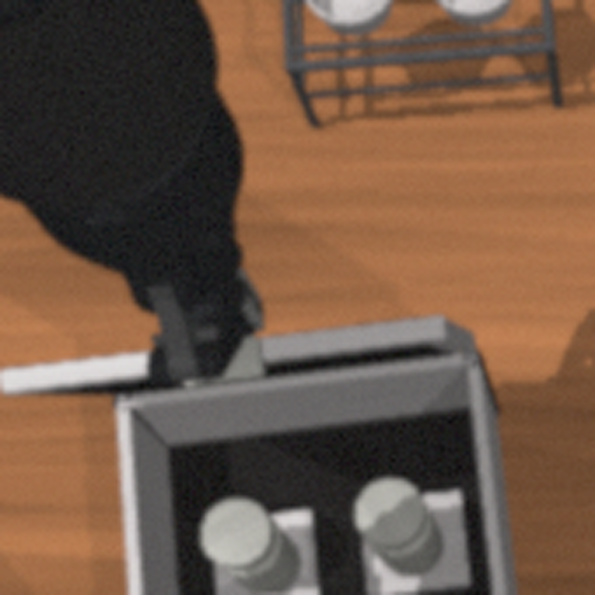

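The lid is following, now at about 1.2 rad. I continue the arc.

Emit:
send_rows --deltas '[0,0,0,0,0.062,0.023,1,0,0,0,0,0.058,0.031,1,0,0,0,0,0.054,0.038,1,0,0,0,0,0.048,0.045,1,0,0,0,0,0.042,0.05,1,0,0,0,0,0,0,1]'

```text
time: 19.65
eef_pos: [0.4752, 0.1316, 0.1262]
orientation: [0.001, 0.744, -0.668, -0.0]
contact_force: [0.6, -0.4, 0.6]
grip_width: 0.002
```

```bash
python3 - <<'E'
from h import *
ct=cam("top"); cs=cam("side")
crop(cs["image"],240,60,160,170,3.5,"s22");crop(ct["image"],130,60,170,170,3.5,"t22")
go([.6231,.1475,.178])
E
```

```text
t 19.75 pos [0.476  0.1318 0.1271] F [-0.2 -0.2  0.1] grip 0.003 q [ 0.68 -0.24 -0.32  0.   -1.49 -0.57]
 shift units [ 5.000e-04 -5.918e-01 -2.033e-01] rows>= 2.5  turn units [-0.0001 -0.0001 -0.0005]
```

View pics/s22.png

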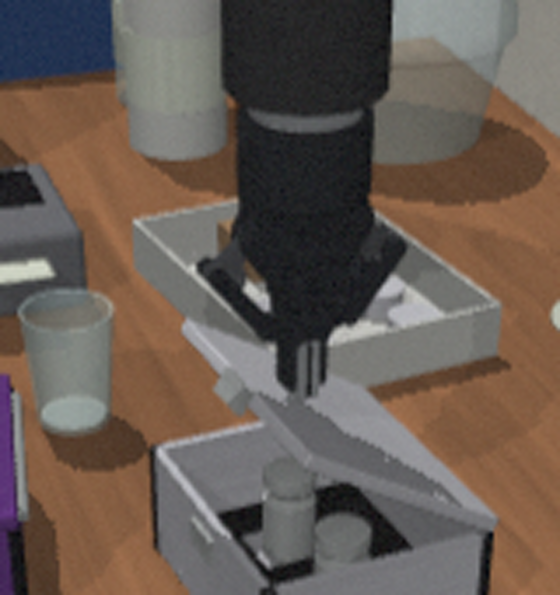

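Emit:
send_rows --deltas '[0,0,0,0,0.035,0.056,1,0,0,0,0,0.026,0.055,1,0,0,0,0,0.016,0.048,1,0,0,0,0,0.01,0.039,1,0,0,0,0,0,0,1]'

```text
time: 20.38
eef_pos: [0.4532, 0.1291, 0.0763]
orientation: [0.001, 0.744, -0.668, -0.0]
contact_force: [-0.9, 0.3, -0.2]
grip_width: -0.002
```

Emit:
send_rows --deltas '[0,0,0,0,0,0.03,1,0,0,0,0,0,0,1]'

```text
time: 20.62
eef_pos: [0.4536, 0.1293, 0.0692]
orientation: [0.0, 0.744, -0.668, -0.0]
contact_force: [-0.6, -0.3, -0.1]
grip_width: 0.001
```

```bash
python3 - <<'E'
from h import *
ct=cam("top"); cs=cam("side")
crop(cs["image"],250,110,150,150,4,"s23");crop(ct["image"],130,110,170,170,3.5,"t23")
go([.6231,.1475,.0615])
E
```

```text
t 20.73 pos [0.4538 0.1293 0.0698] F [-0.6 -0.1  0.8] grip 0.004 q [ 0.71 -0.29 -0.47  0.   -1.39 -0.6 ]
 shift units [ 2.000e-04 -6.809e-01  3.290e-02] rows>= 2.7  turn units [ 0.     -0.0001 -0.0005]
```

View pics/s23.png

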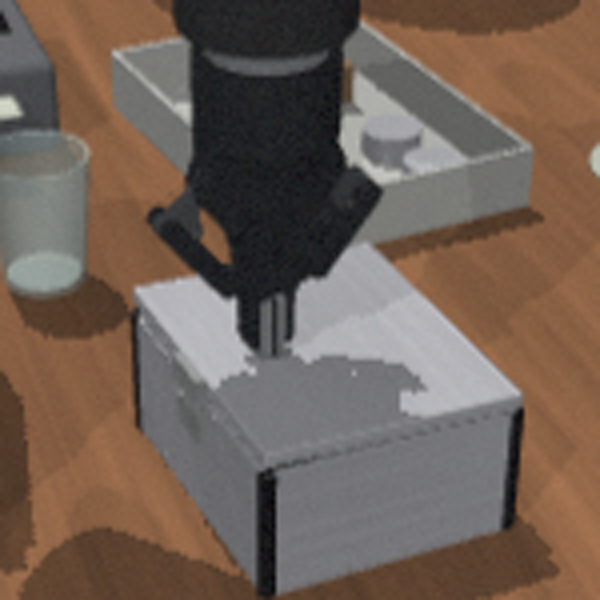

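Nearly shut. I press down in small steps until the force shows it has seated.

Emit:
send_rows --deltas '[0,0,0,0,0,0.016,1,0,0,0,0,0,0,1]'

```text
time: 20.98
eef_pos: [0.4537, 0.1293, 0.0654]
orientation: [0.0, 0.744, -0.668, -0.0]
contact_force: [0.4, -0.2, 0.3]
grip_width: -0.0
```

Emit:
send_rows --deltas '[0,0,0,0,0,0.012,1,0,0,0,0,0,0,1]'

```text
time: 21.22
eef_pos: [0.4541, 0.1294, 0.0647]
orientation: [-0.0, 0.744, -0.668, 0.0]
contact_force: [-6.2, 0.2, 10.6]
grip_width: -0.001
```

Emit:
send_rows --deltas '[0,0,0,0,0,0.008,1,0,0,0,0,0,0,1]'

```text
time: 21.48
eef_pos: [0.4542, 0.1294, 0.0646]
orientation: [-0.001, 0.744, -0.668, 0.001]
contact_force: [-11.7, -0.7, 20.6]
grip_width: -0.002
```

```bash
python3 - <<'E'
from h import *
ct=cam("top"); cs=cam("side")
crop(cs["image"],275,165,110,100,6,"s24");crop(ct["image"],150,140,150,150,4,"t24")
go([.6231,.1475,.0615])
E
```

```text
t 21.57 pos [0.4542 0.1294 0.0646] F [-12.6  -0.7  19.9] grip 0.0 q [ 0.71 -0.29 -0.47  0.   -1.38 -0.6 ]
 shift units [ 6.000e-04 -6.794e-01  1.390e-02] rows>= 2.7  turn units [-0.0007 -0.0001 -0.0003]
```

View pics/s24.png

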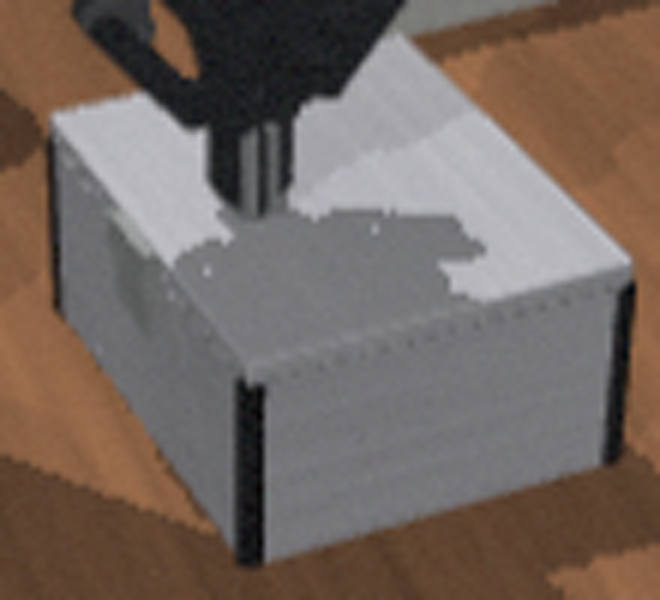

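The tip stopped hard at z 0.0646, with no further travel between 10 and 20 N, and the seam is thin and even. I'll retreat upward and look.

Emit:
send_rows --deltas '[0,0,0,0,0,-0.03,1,0,0,0,0,0,-0.1,1,0,0,0,0,0,-0.15,1,0,0,0,0,0,-0.2,1,0,0,0,0,0,-0.1,1,0,0,0,0,0,0,1,0,0,0,0,0,0,1]'

```text
time: 22.45
eef_pos: [0.4534, 0.1294, 0.2046]
orientation: [0.001, 0.744, -0.668, -0.0]
contact_force: [-0.3, -0.5, -0.3]
grip_width: 0.001
```

```bash
cat > fin.py <<'E'
import fit
from fit import *
ct2=cam("top","t25"); cs2=cam("side","s25")
overlay(cs2,X,0.0,"s25o",(270,150,120,120),5); overlay(ct2,X,0.0,"t25o",(140,140,150,150),4)
crop(cs2["image"],270,150,120,120,5,"s25c")
go([.6231,.1475,.0615])
E
python3 fin.py | tail -2
```

```text
t 22.55 pos [0.4534 0.1292 0.2043] F [ 1.1 -0.1 -0.1] grip 0.002 q [ 0.71 -0.31 -0.23 -0.   -1.65 -0.6 ]
 shift units [-0.0008 -0.6841  0.5697] rows>= 3.6  turn units [ 0.0007 -0.0003 -0.0005]
```

View pics/s25c.png

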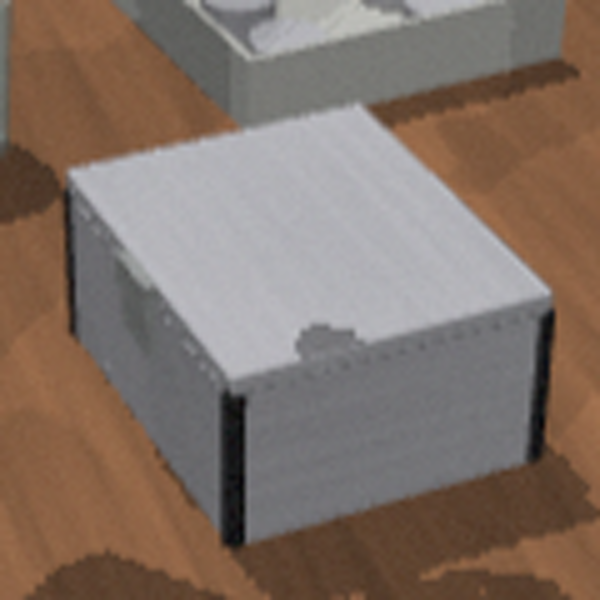

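View pics/s25o.png

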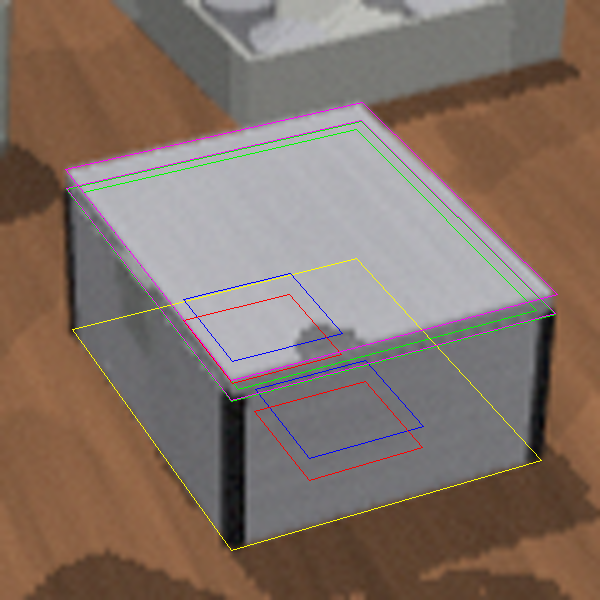

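View pics/t25.png

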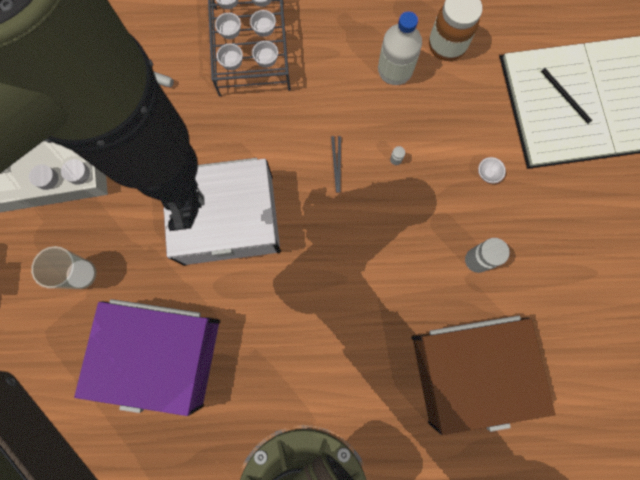

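The zero-angle lid outline matches the picture on all edges, at crop corners (68,170), (362,103), (550,295) and (232,380). The robot touches nothing, so I hand in.

```bash
python3 -c "
from h import *
print(ticket.finish_job())"
```

```text
the job is handed in; nothing more can be done
None
```

I put the middle weight upright on the floor of the empty well, shut the lid fully and handed the job in at about 22.6 s, under the 54 s limit. The hand-in gave no verdict.

**What I did:**
- **Weight:** I gripped the middle weight by its body at 34 mm measured width. It touched the floor at the height expected for the well floor; on the insert top contact would have come 12 mm higher.
- **Lid:** I pushed it over from behind with shut fingers and pressed it down with about 20 N. It stopped hard, with no more travel between 10 and 20 N.

**Last checks:**
- **Weight in the well:** Before closing, the top view showed it standing like its twin in the other well.
- **Lid shut:** After I retreated, the lid's edges matched the outline drawn for 0 rad to within about a pixel. Wrist force was about zero with the gripper well above the lid.

**What disagreed:**
- **Tool height:** In both camera views the gripper sat about 35 mm higher than the reported tool height. I went by the pictures and went down in small steps, watching the force. The grasp and the floor contact agreed with that offset.
- **Lid stop height:** The lid stopped 2 to 3 mm higher than that offset predicted. I put this down to measuring error, because the stop was hard and the picture showed the lid flat.
- **Camera difference:** The two cameras differed by about 4 mm on where the weight stood, well inside the room available.

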